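Load the block scanner's stage and index it to the camera

TASK

Clear the carved teeth off the scanner stage into the blue tray and set every wax block that lies on the bench flat in a bay of its own on the stage, squarely centred between the bay's four stops, while the stage stays in its loading hole. Then pull up the red spring plunger, slide the stage to the hole that brings it right in front of the black camera and let the plunger snap fully in; only then press the green scan button right down and let it go. Leave all blocks centred and do not knock over the dropper bottle.

Things in the scene. Friction and masses are not known exactly. Their poses are not given: they have to be found in the camera images.
- block_0_c (a point): Centre of a wax block, cream with black scribed lines, 22 x 46 x 21 mm (x, y, z), about 33 g; long side along its y axis. Lies loose on the bench; best held across the 22 mm side. May be absent.
- block_1_c (a point): Centre of a wax block, plain cream, 22 x 46 x 22 mm (x, y, z), about 33 g; long side along its y axis. Lies loose on the bench; best held across the 22 mm side. May be absent.
- block_2_c (a point): Centre of a wax block, pink, 22 x 46 x 23 mm (x, y, z), about 33 g; long side along its y axis. Lies loose on the bench; best held across the 22 mm side. May be absent.
- block_3_c (a point): Centre of a wax block, plain cream, 22 x 46 x 24 mm (x, y, z), about 33 g; long side along its y axis. Lies loose on the bench; best held across the 22 mm side. May be absent.
- tooth_molar_c (a point): Centre, half-way up (24 mm), of a white carved molar model, 48 mm tall along its z, on a square 24 x 24 x 9 mm foot with the crown about 20 mm wide above it; 22 g. Stands in a bay of the stage at the start. May be absent.
- tooth_incisor_c (a point): Centre, half-way up (26 mm), of a white carved incisor model, 52 mm tall along its z, on a square 24 x 24 x 9 mm foot with the crown about 20 mm wide above it; 22 g. Stands in a bay of the stage at the start. May be absent.
- tooth_canine_c (a point): Centre, half-way up (29 mm), of a white carved canine model, 58 mm tall along its z, on a square 24 x 24 x 9 mm foot with the crown about 20 mm wide above it; 22 g. Stands in a bay of the stage at the start. May be absent.
- bay_0 (a point): Centre of a bay, on the stage's top face (z up, y along the rail, x across it). The bay is marked with a blue cross and bounded by four stop bars 4 mm wide and 4 mm high: the clear space is 34 mm along x and 58 mm along y, so a centred block has 6 mm free on every side. Bays lie 60 mm apart in x and 72 mm in y.
- bay_1 (a point): Centre of a bay, on the stage's top face (z up, y along the rail, x across it). The bay is marked with a blue cross and bounded by four stop bars 4 mm wide and 4 mm high: the clear space is 34 mm along x and 58 mm along y, so a centred block has 6 mm free on every side. Bays lie 60 mm apart in x and 72 mm in y.
- bay_2 (a point): Centre of a bay, on the stage's top face (z up, y along the rail, x across it). The bay is marked with a blue cross and bounded by four stop bars 4 mm wide and 4 mm high: the clear space is 34 mm along x and 58 mm along y, so a centred block has 6 mm free on every side. Bays lie 60 mm apart in x and 72 mm in y.
- bay_3 (a point): Centre of a bay, on the stage's top face (z up, y along the rail, x across it). The bay is marked with a blue cross and bounded by four stop bars 4 mm wide and 4 mm high: the clear space is 34 mm along x and 58 mm along y, so a centred block has 6 mm free on every side. Bays lie 60 mm apart in x and 72 mm in y.
- stage_centre (a point): Middle of the stage plate's top face (30 mm above the bench; aluminium plate 130 mm in x, 156 mm in y, 8 mm thick). y axis along the rail; the stage slides towards its own -y.
- stage (a joint): Slide of the stage along the grey rail, m: 0 in the loading hole (start), growing as it moves to its -y (to the robot's right); the index holes are at 0, 0.060 and 0.120. It slides easily (friction under 1 N) once the plunger is up and is locked while it is down. The blocks stand on it by friction only.
- plunger (a joint): Spring plunger, m: 0 with its pin fully in a hole, 0.014 fully pulled up. Its pin clears the holes above about 0.0095 and reads about 0.009 when it rests on the bar between holes; the spring pulls it down with 3 to 6 N, and it drops in of itself within about 2 mm of a hole.
- knob (a point): Middle of the plunger's red knob, which is upright, round, 24 mm in diameter and 17 mm high about this point, above a dark fixed collar 26 mm in diameter whose top is 16 mm below this point (plunger down). 108 mm from the stage's centre to its -y. Grip it from above; pull straight up (spring plunger), and carry the stage along by it.
- camera_lens (a point): Lens of the black camera (44 mm wide, on a post, 135 mm tall overall) behind the rail, facing it; axes parallel to the stage's. It stands opposite the second or the third hole: the stage is in front of it when the stage's centre has the same y in this frame. A white lamp of like size stands at the other hole.
- tray_in (a point): Middle of the inner floor (5 mm or less above the bench) of the shallow blue tray, outside 110 x 150 mm (x, y), walls 4 mm thick and 16 mm high. Fixed.
- scan_button_top (a point): Middle of the top face of the green push button, 32 mm in diameter, in a black housing; press straight down 6 mm, about 4 N.
- scan_button (a joint): Button travel, m: 0 out, 0.006 fully down; springs back.
- dropper_bottle: Brown dropper bottle with a black bulb, 33 mm in diameter, 102 mm tall, loose; bystander, origin under its centre.

How it is judged:
On the way, in this order (a step that is already met when the one before it is completed fails the run):
1. with the stage still in its loading hole, the teeth are in the tray and every block is centred in a bay (((x of block_0_c in the frame of bay_0 between -0.0045 and 0.0045 m and y of block_0_c in the frame of bay_0 between -0.0045 and 0.0045 m) or (x of block_0_c in the frame of bay_1 between -0.0045 and 0.0045 m and y of block_0_c in the frame of bay_1 between -0.0045 and 0.0045 m) or (x of block_0_c in the frame of bay_2 between -0.0045 and 0.0045 m and y of block_0_c in the frame of bay_2 between -0.0045 and 0.0045 m) or (x of block_0_c in the frame of bay_3 between -0.0045 and 0.0045 m and y of block_0_c in the frame of bay_3 between -0.0045 and 0.0045 m)) and angle between the y axis of each of block_0_c, block_1_c, block_2_c, block_3_c and the y axis of stage_centre, either way round below 0.17 rad and z of block_0_c in the frame of stage_centre between 0.006 and 0.0145 m and ((x of block_1_c in the frame of bay_0 between -0.0045 and 0.0045 m and y of block_1_c in the frame of bay_0 between -0.0045 and 0.0045 m) or (x of block_1_c in the frame of bay_1 between -0.0045 and 0.0045 m and y of block_1_c in the frame of bay_1 between -0.0045 and 0.0045 m) or (x of block_1_c in the frame of bay_2 between -0.0045 and 0.0045 m and y of block_1_c in the frame of bay_2 between -0.0045 and 0.0045 m) or (x of block_1_c in the frame of bay_3 between -0.0045 and 0.0045 m and y of block_1_c in the frame of bay_3 between -0.0045 and 0.0045 m)) and z of block_1_c in the frame of stage_centre between 0.006 and 0.0145 m and ((x of block_2_c in the frame of bay_0 between -0.0045 and 0.0045 m and y of block_2_c in the frame of bay_0 between -0.0045 and 0.0045 m) or (x of block_2_c in the frame of bay_1 between -0.0045 and 0.0045 m and y of block_2_c in the frame of bay_1 between -0.0045 and 0.0045 m) or (x of block_2_c in the frame of bay_2 between -0.0045 and 0.0045 m and y of block_2_c in the frame of bay_2 between -0.0045 and 0.0045 m) or (x of block_2_c in the frame of bay_3 between -0.0045 and 0.0045 m and y of block_2_c in the frame of bay_3 between -0.0045 and 0.0045 m)) and z of block_2_c in the frame of stage_centre between 0.006 and 0.0145 m and ((x of block_3_c in the frame of bay_0 between -0.0045 and 0.0045 m and y of block_3_c in the frame of bay_0 between -0.0045 and 0.0045 m) or (x of block_3_c in the frame of bay_1 between -0.0045 and 0.0045 m and y of block_3_c in the frame of bay_1 between -0.0045 and 0.0045 m) or (x of block_3_c in the frame of bay_2 between -0.0045 and 0.0045 m and y of block_3_c in the frame of bay_2 between -0.0045 and 0.0045 m) or (x of block_3_c in the frame of bay_3 between -0.0045 and 0.0045 m and y of block_3_c in the frame of bay_3 between -0.0045 and 0.0045 m)) and z of block_3_c in the frame of stage_centre between 0.006 and 0.0145 m and x of tooth_molar_c in the frame of tray_in between -0.053 and 0.053 m and y of tooth_molar_c in the frame of tray_in between -0.073 and 0.073 m and z of each of tooth_molar_c, tooth_incisor_c, tooth_canine_c in the frame of tray_in below 0.035 m and x of tooth_incisor_c in the frame of tray_in between -0.053 and 0.053 m and y of tooth_incisor_c in the frame of tray_in between -0.073 and 0.073 m and x of tooth_canine_c in the frame of tray_in between -0.053 and 0.053 m and y of tooth_canine_c in the frame of tray_in between -0.073 and 0.073 m and value of joint stage below 0.006 m and value of joint plunger below 0.0025 m), for 0.2 s.
2. the stage is in front of the camera and the plunger has snapped in (y of stage_centre in the frame of camera_lens between -0.004 and 0.004 m and value of joint plunger below 0.0025 m), for 0.3 s.
3. the scan button is pressed down with the stage at the camera (all of step 2 and value of joint scan_button above 0.0045 m), for 0.05 s.
At the end, for the whole second after the job is handed in: Teeth in the tray; each block flat in a bay, within 4.5 mm of its centre in x and y and 0.17 rad of the stage's y axis; stage within 4 mm of the camera's middle, plunger home (under 2.5 mm); button out again; all at rest (all of step 2 and ((x of block_0_c in the frame of bay_0 between -0.0045 and 0.0045 m and y of block_0_c in the frame of bay_0 between -0.0045 and 0.0045 m) or (x of block_0_c in the frame of bay_1 between -0.0045 and 0.0045 m and y of block_0_c in the frame of bay_1 between -0.0045 and 0.0045 m) or (x of block_0_c in the frame of bay_2 between -0.0045 and 0.0045 m and y of block_0_c in the frame of bay_2 between -0.0045 and 0.0045 m) or (x of block_0_c in the frame of bay_3 between -0.0045 and 0.0045 m and y of block_0_c in the frame of bay_3 between -0.0045 and 0.0045 m)) and angle between the y axis of each of block_0_c, block_1_c, block_2_c, block_3_c and the y axis of stage_centre, either way round below 0.17 rad and z of block_0_c in the frame of stage_centre between 0.006 and 0.0145 m and ((x of block_1_c in the frame of bay_0 between -0.0045 and 0.0045 m and y of block_1_c in the frame of bay_0 between -0.0045 and 0.0045 m) or (x of block_1_c in the frame of bay_1 between -0.0045 and 0.0045 m and y of block_1_c in the frame of bay_1 between -0.0045 and 0.0045 m) or (x of block_1_c in the frame of bay_2 between -0.0045 and 0.0045 m and y of block_1_c in the frame of bay_2 between -0.0045 and 0.0045 m) or (x of block_1_c in the frame of bay_3 between -0.0045 and 0.0045 m and y of block_1_c in the frame of bay_3 between -0.0045 and 0.0045 m)) and z of block_1_c in the frame of stage_centre between 0.006 and 0.0145 m and ((x of block_2_c in the frame of bay_0 between -0.0045 and 0.0045 m and y of block_2_c in the frame of bay_0 between -0.0045 and 0.0045 m) or (x of block_2_c in the frame of bay_1 between -0.0045 and 0.0045 m and y of block_2_c in the frame of bay_1 between -0.0045 and 0.0045 m) or (x of block_2_c in the frame of bay_2 between -0.0045 and 0.0045 m and y of block_2_c in the frame of bay_2 between -0.0045 and 0.0045 m) or (x of block_2_c in the frame of bay_3 between -0.0045 and 0.0045 m and y of block_2_c in the frame of bay_3 between -0.0045 and 0.0045 m)) and z of block_2_c in the frame of stage_centre between 0.006 and 0.0145 m and ((x of block_3_c in the frame of bay_0 between -0.0045 and 0.0045 m and y of block_3_c in the frame of bay_0 between -0.0045 and 0.0045 m) or (x of block_3_c in the frame of bay_1 between -0.0045 and 0.0045 m and y of block_3_c in the frame of bay_1 between -0.0045 and 0.0045 m) or (x of block_3_c in the frame of bay_2 between -0.0045 and 0.0045 m and y of block_3_c in the frame of bay_2 between -0.0045 and 0.0045 m) or (x of block_3_c in the frame of bay_3 between -0.0045 and 0.0045 m and y of block_3_c in the frame of bay_3 between -0.0045 and 0.0045 m)) and z of block_3_c in the frame of stage_centre between 0.006 and 0.0145 m and x of tooth_molar_c in the frame of tray_in between -0.053 and 0.053 m and y of tooth_molar_c in the frame of tray_in between -0.073 and 0.073 m and z of each of tooth_molar_c, tooth_incisor_c, tooth_canine_c in the frame of tray_in below 0.035 m and x of tooth_incisor_c in the frame of tray_in between -0.053 and 0.053 m and y of tooth_incisor_c in the frame of tray_in between -0.073 and 0.073 m and x of tooth_canine_c in the frame of tray_in between -0.053 and 0.053 m and y of tooth_canine_c in the frame of tray_in between -0.073 and 0.073 m and value of joint scan_button below 0.002 m and linear speed of each of block_0, block_1, block_2, block_3 below 0.02 m/s); the robot touches nothing.
It fails at once if the dropper bottle is knocked over (angle between dropper_bottle's own z axis and vertical above 0.5 rad).
It fails at once if the scan button is pressed while the stage is not latched in front of the camera (value of joint scan_button above 0.0045 m and not (y of stage_centre in the frame of camera_lens between -0.008 and 0.008 m and value of joint plunger below 0.005 m)).
Of block_0, block_1, block_2, block_3 only 3 to 4 are there at a start; the rules pass over those that are not, and their reading is None.
Of tooth_molar, tooth_incisor, tooth_canine only 2 to 3 are there at a start; the rules pass over those that are not, and their reading is None.
At some moment in a run one of block_0, block_1, block_2, block_3 may be knocked a few centimetres aside while the robot is not near it.
Once in a run the grip may slacken for a moment while it holds something.
It also fails if it takes over 200 s, if anything falls off the work surface, if the arm or the gripper's body presses on something with over 40 N, if the wrist force passes 120 N, or if a joint passes its speed limit or range.

ROBOT

A 7-joint arm with a two-finger parallel gripper is mounted at the origin on a cart in front of the work surface, level with it; the furniture and walls round the work are solid. World frame = base frame: x ahead of the robot, y to its left, z up, the work surface at z = 0. Lengths are in m, angles in rad, forces in N, time in s.
With the tool pointing down it reaches from about 0.35 to 0.9 m from the base axis. Payload 8.1 kg.
Tool frame: the origin (TCP) lies at the centre of the arm's flange, where the gripper is bolted on; the fingertips stand 178 mm ahead of it and the grasp point (between the pads) lies 159 mm ahead of it; z points along the fingers, y is the line along which they close (so a half turn about z gives the same grasp; the last joint's range is limited). The gripper opens to 92 mm and grips with 3 to 60 N. Pads are 19 mm wide; open, the fingers measure 130 mm over their backs; the gripper's body (75 mm by 190 mm) begins 47 mm behind the grasp point.
Start: joints at [1.183, 0.434, 0.025, 1.573, -0.012, 1.134, -0.075], TCP at [0.176, -0.6, 0.405] pointing down, gripper open.
Joint ranges: [-2.62, 2.62], [-0.44, 2.09], [-1.27, 1.32], [0.08, 2.57], [-1.32, 4.46], [0.12, 2], [-2.74, 2.74]. Speed limits (rad/s): [2.22, 2.22, 3.01, 3.01, 3.14, 3.14, 3.14].

INTERFACE

Orientations are given as a rotation vector (axis times angle).
In Python, from cell import arm gives the robot as it stands. The module is installed in compiled form; this text tells all that it offers.
- The arm moves only by the shell command python3 -m inch 'ROWS' [FORCE]. ROWS is text: rows parted by semicolons, each of 5 numbers parted by spaces: the shift along the tool's x, y, z in m, then the turn about the tool's z in rad, then the finger opening in m, from 0 to 0.0918. In form: x y z roll fingers; .... A call has 1 to 5 rows; each row is the pose to reach, as a shift and turn from the pose commanded when the call began, along the tool's axes at that moment; what a row does not reach only later rows make up. A row lasts 1/10 s, in which the tool goes at most 50 mm and 8.59 degrees, less where a joint would pass 70% of its speed; a pose out of reach is approached as far as the arm can. A call with a gripper value outside its range is refused whole. The fingers move at their own pace and stop on an object; FORCE is the grip in N (left out, the last holds). Time passes only in rows, so rows that repeat a pose let the fingers close. It gives the time, the measured TCP pose, the force, the opening and the grip force at its end, in the units of the state.
- arm.observe(): the state, without advancing time (a new reading comes with each control period).
- arm.get_image(name): name is "side" or "top"; returns the picture (420x560x3 uint8, red, green, blue); there is no depth.
- arm.get_calibration(name): a dict with "intrinsics" (3x3 intrinsics, pixels), "pose" (4x4, takes a point from camera to world coordinates). Camera axes: x right, y up, looking along -z (the intrinsics and any distortion apply to the point x, -y, -z); pixel columns grow to the right and rows downward; lengths in m; the calibration is good to about 2 mm. A picture is of the moment at which its call begins. get_calibration takes no time and is no camera call.
- arm.sign_off(): hands the job in; it is judged then, once.
Trained networks look in the newest picture that a camera, given by its name, has taken for a name from the list of things; names that differ only in an ending like _2 or _b are one class to them, and where a whole thing is asked for, a point or a joint stands for the part that bears it (a point fixed in the world has none). Each returns a list of dicts, best first, with "conf" (0 to 1); they miss things now and then, are a little off and sometimes report something else, mostly with a low value. They report only what shows in the picture. A call takes as long as a camera call.
- arm.look_for(camera, query): "point" ([row, column] in pixels, amid what is visible of it).
- arm.silhouettes(camera, query): "region" (420x560 bool, what is visible of it) and "point" ([row, column] in pixels, amid what is visible of it).
- arm.place_of(camera, query): "point" ([row, column] in pixels: a listed point, or the origin of a listed thing).
The state is a dict: "clock": time; "joints": joint angles; "dq": joint speeds; "joint_efforts": joint torques, N m; "position": TCP position; "ee_rot": TCP orientation; "force": force on the tool from outside, world axes, zero at the start; "ft_torque": the same for the moment, N m; "width": opening from 0.0 (shut) to 1.0 (fully open); "gripper_force": force on a finger pad.
Only numpy, scipy, OpenCV 4.12 (cv2) and the standard library are available. Lean on these libraries where they do the work, as an engineer would, in place of code of your own. Each camera call takes 0.05 s, during which the arm holds its last target. There are 200 camera calls.

## Working session

There is one attempt and no reset: what is moved stays moved. The work goes in short steps, Python scripts to look and compute and a shell command to move; the robot and the scene stay as the last step left them, time stands still between calls to the robot, and variables do not carry over. Pictures are saved under pics/ and viewed, at most 14 in all, crops included, and the job is handed in when it is done.

```bash
mkdir -p pics; ls; cat > h.py <<'E'
import numpy as np, cv2
from cell import arm
from scipy.spatial.transform import Rotation as R
def snap(cam,name=None):
    im=arm.get_image(cam)
    if name: cv2.imwrite('pics/'+name,im[:,:,::-1])
    return im
def ray(cam,p,z):
    c=arm.get_calibration(cam);K=np.array(c['intrinsics']);T=np.array(c['pose'])
    d=np.linalg.inv(K)@np.array([p[1],p[0],1.]);d=T[:3,:3]@(d*[1,-1,-1])
    o=T[:3,3];return o+d*(z-o[2])/d[2]
def proj(cam,P):
    c=arm.get_calibration(cam);K=np.array(c['intrinsics']);T=np.array(c['pose'])
    q=T[:3,:3].T@(np.array(P)-T[:3,3])*[1,-1,-1];q=K@q;return np.array([q[1]/q[2],q[0]/q[2]])
E
python3 - <<'E'
from h import *
np.set_printoptions(precision=4,suppress=True)
for c in('top','side'):
    snap(c,c+'0.png');k=arm.get_calibration(c);print({a:(np.array(b) if not isinstance(b,str) else b) for a,b in k.items()})
s=arm.observe();print(s['clock'],s['position'],s['ee_rot'],R.from_rotvec(s['ee_rot']).as_matrix())
for n,z in dict(block_0_c=.0105,block_1_c=.011,block_2_c=.0115,block_3_c=.012,tooth_molar_c=.054,tooth_incisor_c=.056,tooth_canine_c=.059,bay_0=.03,stage_centre=.03,knob=.05,camera_lens=.11,tray_in=.004,scan_button_top=.03,dropper_bottle=0).items():
    for d in arm.place_of('top',n)[:5]:print(n,round(d['conf'],2),np.round(d['point'],1),ray('top',d['point'],z))
E
```

```text
pics
{'intrinsics': array([[520.9828,   0.    , 283.8147],
       [  0.    , 520.9828, 202.6123],
       [  0.    ,   0.    ,   1.    ]]), 'pose': array([[ 0.0119,  0.991 , -0.1333,  0.3792],
       [-0.9999,  0.0114, -0.0041, -0.0575],
       [-0.0025,  0.1333,  0.9911,  1.6601],
       [ 0.    ,  0.    ,  0.    ,  1.    ]])}
{'intrinsics': array([[428.2476,   0.    , 276.7374],
       [  0.    , 428.2476, 203.0622],
       [  0.    ,   0.    ,   1.    ]]), 'pose': array([[-0.8471,  0.3404, -0.4082,  0.151 ],
       [-0.5314, -0.5505,  0.6438,  0.6021],
       [-0.0056,  0.7623,  0.6472,  0.7504],
       [ 0.    ,  0.    ,  0.    ,  1.    ]])}
0.1 [ 0.1755 -0.5996  0.404 ] [-3.1085 -0.4456  0.0006] [[ 0.9597  0.2809 -0.0006]
 [ 0.2809 -0.9597  0.0013]
 [-0.0002 -0.0014 -1.    ]]
block_0_c 0.49 [233.  184.8] [0.5001 0.2622 0.0105]
block_0_c 0.44 [257.3 277.4] [ 0.4269 -0.0325  0.0105]
block_1_c 0.49 [253.8 244.9] [0.4367 0.0701 0.011 ]
block_2_c 0.6 [259.  354.7] [ 0.4244 -0.2758  0.0115]
block_3_c 0.61 [253.3 312.1] [ 0.4407 -0.1417  0.012 ]
tooth_molar_c 0.54 [199.  263.5] [0.6058 
[... 163 characters left out ...]
[0.6206 0.0838 0.059 ]
tooth_canine_c 0.36 [204.1 287.7] [ 0.59  -0.063  0.059]
bay_0 0.89 [216.4 243.6] [0.5531 0.0753 0.03  ]
bay_0 0.81 [199.3 266.5] [0.6083 0.0041 0.03  ]
bay_0 0.77 [198.4 245.6] [0.6104 0.0702 0.03  ]
bay_0 0.56 [217.3 267.5] [0.5512 0.     0.03  ]
stage_centre 0.95 [202.9 254.3] [0.5964 0.0424 0.03  ]
stage_centre 0.71 [232.4 185.4] [0.5006 0.2566 0.03  ]
stage_centre 0.35 [258.8 355.1] [ 0.4246 -0.2746  0.03  ]
knob 0.69 [216.  242.5] [0.5522 0.0771 0.05  ]
knob 0.51 [204.7 287. ] [ 0.5892 -0.0608  0.05  ]
camera_lens 0.72 [167.3 290.1] [ 0.6958 -0.0688  0.11  ]
tray_in 0.74 [232.3 183.4] [0.5028 0.268  0.004 ]
dropper_bottle 0.6 [183. 392.] [ 0.6703 -0.3993  0.    ]
```

```bash
python3 - <<'E'
import cv2
t=cv2.imread('pics/top0.png')[140:300,150:420]
cv2.imwrite('pics/top0c.png',cv2.resize(t,(800,474),interpolation=cv2.INTER_CUBIC))
E
```

```text
(no output)
```

View pics/top0c.png

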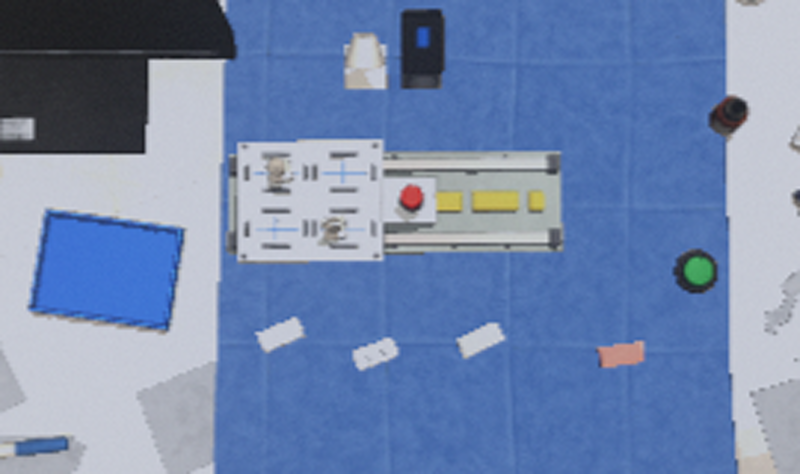

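View pics/side0.png

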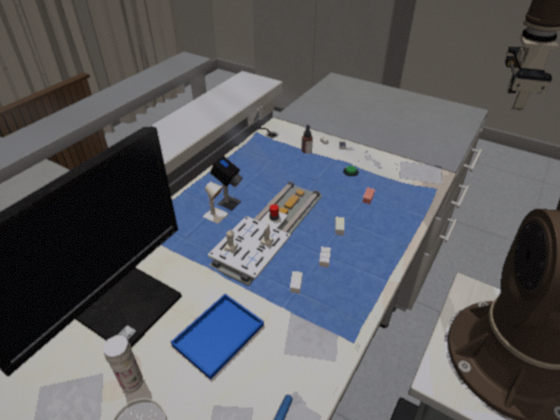

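```bash
cat >> h.py <<'E'
from scipy.optimize import least_squares
def stagefit(s=0):
    """joint fit of stage pose from bay detections in both cameras; s: shift of init along -y"""
    obs=[]
    for c in('top','side'):
        for _ in range(2):
            arm.get_image(c)
            for d in arm.place_of(c,'bay_0')[:4]:
                if d['conf']>.3: obs.append((c,np.array(d['point'])))
    L=np.array([[a,b,0] for a in(-.03,.03) for b in(-.036,.036)])
    def pts(v):
        cc,ss=np.cos(v[2]),np.sin(v[2])
        return [np.array([v[0]+cc*x-ss*y,v[1]+ss*x+cc*y,.03]) for x,y,_ in L]
    def f(v):
        P=pts(v);r=[]
        for c,p in obs:
            o={'top':v[3:5],'side':v[5:7]}[c]
            e=[proj(c,q)+o-p for q in P];e=min(e,key=np.linalg.norm);r+=list(e)
        return np.array(r+list(np.array(v[3:7])*1.0))
    r=least_squares(f,[.581,.0374-s,0,0,0,0,0],loss='soft_l1')
    return r.x,pts(r.x),np.round(f(r.x).reshape(-1,2),1)
E
python3 - <<'E'
from h import *
np.set_printoptions(precision=4,suppress=True)
v,P,r=stagefit();print(v,'\n',np.array(P));print(r.T)
ims={c:arm.get_image(c) for c in('top','side')}
for n,z in dict(block_0_c=.0105,block_1_c=.011,block_2_c=.0115,tooth_molar_c=.054,tooth_incisor_c=.056,tooth_canine_c=.059,knob=.05,camera_lens=.11,tray_in=.004,scan_button_top=.03).items():
    for d in arm.place_of('side',n)[:4]:print(n,round(d['conf'],2),np.round(d['point'],1),ray('side',d['point'],z))
def ov(c,r0,r1,c0,c1,k,name):
    t=cv2.resize(ims[c][r0:r1,c0:c1,::-1],None,fx=k,fy=k,interpolation=cv2.INTER_CUBIC)
    cc,ss=np.cos(v[2]),np.sin(v[2])
    def w(x,y,z=.03): return proj(c,[v[0]+cc*x-ss*y,v[1]+ss*x+cc*y,z])
    def px(p): return (int((p[1]+.5-c0)*k),int((p[0]+.5-r0)*k))
    q=[px(w(a,b)) for a,b in((-.065,-.078),(-.065,.078),(.065,.078),(.065,-.078))]
    cv2.polylines(t,[np.array(q)],True,(0,0,255),1)
    for a in(-.03,.03):
        for b in(-.036,.036):cv2.circle(t,px(w(a,b)),3,(0,200,0),1)
    for z,col in((.04,(255,0,255)),(.05,(0,255,255)),(.06,(0,255,0))):cv2.circle(t,px(w(0,-.108,z)),3,col,-1)
    cv2.imwrite('pics/'+name,t)
ov('top',165,240,220,320,8,'ovt.png');ov('side',180,280,200,330,6,'ovs.png')
E
```

```text
[ 0.5815  0.0372  0.037   0.1455  0.4678  0.3405 -0.3256] 
 [[0.5528 0.0001 0.03  ]
 [0.5502 0.072  0.03  ]
 [0.6128 0.0023 0.03  ]
 [0.6101 0.0743 0.03  ]]
[[   0.     3.6    1.2  -15.3   -0.2    0.1   -1.7   -0.2    0.2    1.
    -0.3    0.7   -1.    -0.7    0.1    0.3]
 [  -0.7    3.3    3.6 -117.3    2.4   -1.8   -1.4    2.5   -0.4   -1.
    -0.7   -1.4    2.6    2.8    0.5   -0.3]]
block_0_c 0.62 [260.4 325.8] [ 0.413  -0.0204  0.0105]
block_0_c 0.53 [248.9 232.9] [0.6168 0.0631 0.0105]
block_1_c 0.55 [284.6 296.1] [0.4356 0.0769 0.011 ]
block_2_c 0.41 [195.2 369. ] [ 0.4211 -0.2928  0.0115]
tooth_incisor_c 0.69 [233.6 262.9] [0.5582 0.0206 0.056 ]
tooth_incisor_c 0.18 [168.7 354.2] [ 0.4849 -0.3254  0.056 ]
tooth_canine_c 0.6 [168.6 351.1] [ 0.4909 -0.3173  0.059 ]
knob 0.56 [209.  275.5] [ 0.5832 -0.0736  0.05  ]
knob 0.2 [247.1 249.7] [0.563  0.0674 0.05  ]
camera_lens 0.82 [180.6 238.7] [ 0.6801 -0.0581  0.11  ]
camera_lens 0.38 [282.5 296.2] [0.3999 0.1428 0.11  ]
camera_lens 0.28 [227.  338.8] [ 0.398  -0.0377  0.11  ]
tray_in 0.56 [332.3 218.4] [0.5094 0.257  0.004 ]
scan_button_top 0.43 [169.8 351.2] [ 0.5024 -0.3507  0.03  ]
```

View pics/ovt.png

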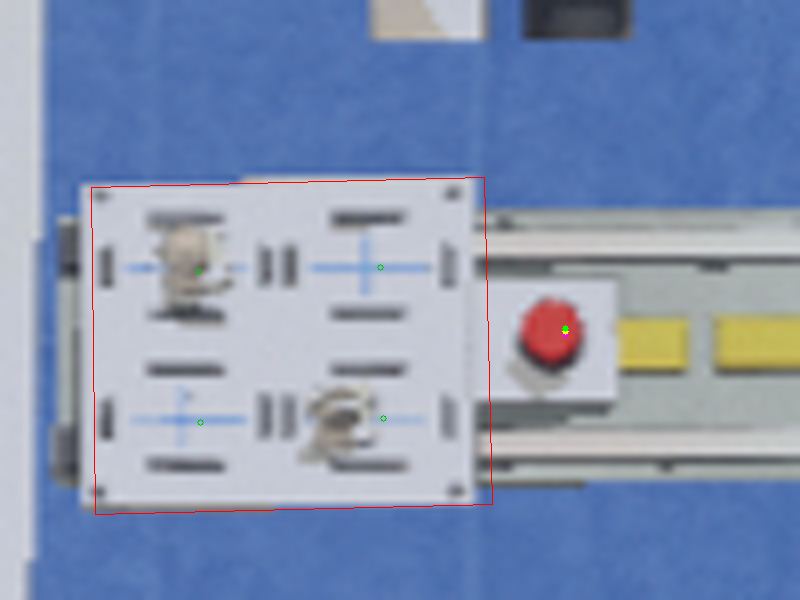

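View pics/ovs.png

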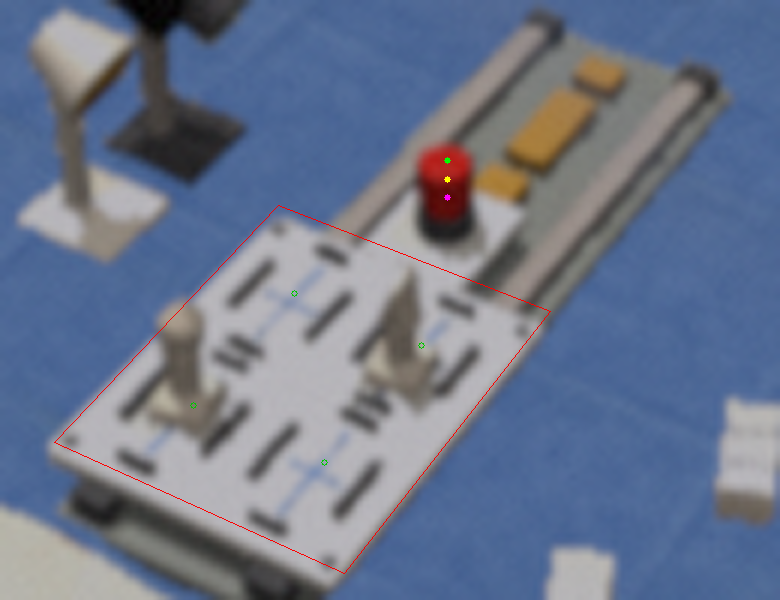

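```bash
python3 - <<'E'
from h import *
np.set_printoptions(precision=4,suppress=True)
T=lambda x,y:(165+y/8-.5,220+x/8-.5)
S=lambda x,y:(180+y/6-.5,200+x/6-.5)
for n,p,z in [('FR',T(365,267),.03),('NL',T(181,420),.03),('plateL',T(80,343),.03),('plateR',T(476,343),.03),('plTop',T(275,180),.03),('plBot',T(275,503),.03),('railL',T(480,208),.02),('railR',T(790,208),.02),('crossL',T(130,420),.03),('crossR',T(425,420),.03),('knobtop',T(550,328),.06),('molarFLtop?',T(190,240),.08),('toothNR',T(345,405),.06),('lampfoot',T(430,38),.0),('camfoot',T(577,38),.0)]: print('top',n,ray('top',p,z))
for n,p,z in [('FR',S(290,300),.03),('NL',S(312,470),.03),('cL',S(48,447),.03),('cT',S(280,207),.03),('cB',S(337,577),.03),('cR',S(550,312),.03),('knobtop',S(445,160),.06),('toothFLfoot',S(188,400),.035),('toothFLtop',S(180,312),.075),('toothNRfoot',S(402,375),.035),('NRtop',S(408,275),.085),('lampF',S(120,215),0)]: print('side',n,ray('side',p,z))
C=lambda x,y:(140+y/2.963-.5,150+x/2.963-.5)
for n,p,z in [('trayTL',C(48,210),.016),('trayTR',C(184,230),.016),('trayBR',C(168,330),.016),('trayBL',C(30,312),.016),('button',C(699,270),.03),('bottle',C(722,122),0),('b_l',C(281,334),.022),('b_scr',C(376,353),.021),('b_r',C(481,340),.022),('pink',C(622,353),.023)]: print(n,ray('top',p,z))
E
```

```text
top FR [0.6128 0.0085 0.03  ]
top NL [0.5512 0.0799 0.03  ]
top plateL [0.5812 0.1204 0.03  ]
top plateR [ 0.583  -0.0358  0.03  ]
top plTop [0.6472 0.0448 0.03  ]
top plBot [0.5189 0.0422 0.03  ]
top railL [ 0.6385 -0.0365  0.02  ]
top railR [ 0.6399 -0.16    0.02  ]
top crossL [0.551  0.0999 0.03  ]
top crossR [ 0.5523 -0.0161  0.03  ]
top knobtop [ 0.5855 -0.0647  0.06  ]
top molarFLtop? [0.6153 0.0738 0.08  ]
top toothNR [0.5546 0.0141 0.06  ]
top lampfoot [ 0.7112 -0.0151  0.    ]
top camfoot [ 0.7119 -0.0747  0.    ]
side FR [0.6123 0.0063 0.03  ]
side NL [0.5522 0.0775 0.03  ]
side cL [0.6443 0.1208 0.03  ]
side cT [ 0.6483 -0.0378  0.03  ]
side cB [0.515  0.1155 0.03  ]
side cR [ 0.5195 -0.0431  0.03  ]
side knobtop [ 0.5866 -0.0706  0.06  ]
side toothFLfoot [0.6106 0.0765 0.035 ]
side toothFLtop [0.615  0.0707 0.075 ]
side toothNRfoot [0.5479 0.0219 0.035 ]
side NRtop [0.547  0.0172 0.085 ]
side lampF [ 0.7255 -0.0233 -0.    ]
trayTL [0.571  0.3245 0.016 ]
trayTR [0.5511 0.1779 0.016 ]
trayBR [0.4442 0.1917 0.016 ]
trayBL [0.4616 0.3391 0.016 ]
button [ 0.5135 -0.3701  0.03  ]
bottle [ 0.678  -0.4032  0.    ]
b_l [0.4412 0.0711 0.022 ]
b_scr [ 0.4224 -0.0296  0.021 ]
b_r [ 0.4374 -0.1404  0.022 ]
pink [ 0.4254 -0.289   0.023 ]
```

The view shows the stage with its plate corners and crosses. From those, the stage centre is about (0.582, 0.0425) with yaw 0.012 (both cameras agree). Teeth stand in the far-left and near-right bays, there are four blocks, and the camera is opposite the third hole, with the lamp at the second. I'll move to the near-right tooth now.

```bash
cat > st.py <<'E'
from h import *
import sys
s=arm.observe();m=R.from_rotvec(s['ee_rot']).as_matrix()
np.set_printoptions(precision=4,suppress=True)
print('t',round(s['clock'],2),'pos',np.array(s['position']),'yaw',round(float(np.arctan2(m[1,0],m[0,0])),4),'tilt',round(float(m[2,2]),4),'w',round(float(s['width'])*91.8,1),'gf',np.round(s['gripper_force'],1),'F',np.round(s['force'],1),'j',np.round(s['joints'],2))
if len(sys.argv)>3:
    d=np.array([float(a) for a in sys.argv[1:4]])-s['position'];l=m.T@d
    print('tool shift to target',l)
E
python3 -m inch '0.037 -0.034 0 0.14 0.06; 0.074 -0.068 0 0.273 0.06; 0.111 -0.101 0 0.273 0.06; 0.148 -0.135 0 0.273 0.06; 0.184 -0.169 0 0.273 0.06'
python3 -m inch '0.025 -0.042 0 0 0.06; 0.05 -0.084 0 0 0.06; 0.075 -0.126 0 0 0.06; 0.1 -0.168 0 0 0.06; 0.127 -0.21 0 0 0.06'
python3 st.py .549 .018 .32
```

```text
clock: 2.3
position: [0.3055, -0.3841, 0.405]
ee_rot: [3.141, 0.018, 0.001]
force: [1.9, 0.6, 0.6]
width: 0.662
gripper_force: 0.0
clock: 2.8
position: [0.4297, -0.1727, 0.4051]
ee_rot: [3.141, 0.018, 0.001]
force: [0.2, -0.6, -0.5]
width: 0.655
gripper_force: 0.0
t 2.8 pos [ 0.4297 -0.1727  0.4051] yaw 0.0112 tilt -1.0 w 60.1 gf 0.0 F [ 0.2 -0.6 -0.5] j [ 0.44  0.18 -0.2   1.94  0.04  1.02 -1.34]
tool shift to target [ 0.1214 -0.1894  0.0851]
```

```bash
python3 -m inch '0.025 -0.039 0.01 0 0.06; 0.05 -0.078 0.02 0 0.06; 0.075 -0.117 0.03 0 0.06; 0.1 -0.156 0.05 0 0.06; 0.121 -0.189 0.07 0 0.06'
python3 st.py .549 .018 .22
python3 - <<'E'
from h import *
a=snap('top');b=snap('side')
t=cv2.resize(a[165:240,220:320,::-1],None,fx=4,fy=4,interpolation=cv2.INTER_CUBIC)
u=cv2.resize(b[180:280,200:330,::-1],None,fx=3,fy=3,interpolation=cv2.INTER_CUBIC)
cv2.imwrite('pics/a1.png',np.hstack([t,u]))
E
```

```text
clock: 3.3
position: [0.5492, 0.0183, 0.3345]
ee_rot: [-3.141, -0.02, -0.003]
force: [-0.1, -0.8, 0.4]
width: 0.652
gripper_force: 0.0
t 3.3 pos [0.5492 0.0183 0.3345] yaw 0.0125 tilt -1.0 w 59.9 gf 0.0 F [-0.1 -0.8  0.4] j [ 0.08  0.4  -0.28  1.83  0.14  0.93 -1.82]
tool shift to target [-0.0004  0.0003  0.1145]
```

View pics/a1.png

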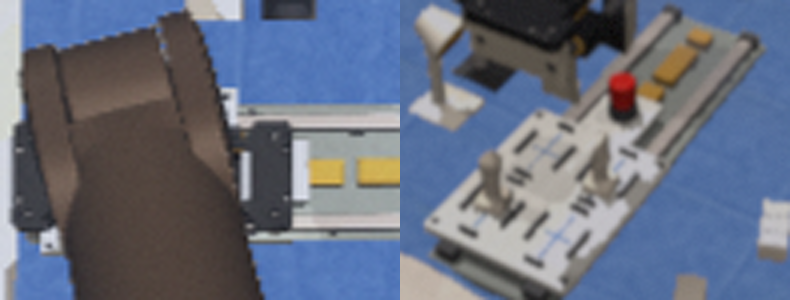

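```bash
python3 -m inch '0 0 0.04 0 0.06; 0 0 0.08 0 0.06; 0 0 0.1 0 0.06; 0 0 0.1145 0 0.06; 0 0 0.1145 0 0.06' 15
python3 -m inch '0 0 0 0 0.01; 0 0 0 0 0.01; 0 0 0 0 0.01; 0 0 0 0 0.01; 0 0 0 0 0.01' 15
python3 -m inch '0 0 -0.02 0 0.01; 0 0 -0.05 0 0.01; 0 0 -0.08 0 0.01; 0 0 -0.1 0 0.01' 
python3 st.py .51 .235 .32
```

```text
clock: 3.9
position: [0.5472, 0.0153, 0.2185]
ee_rot: [3.141, 0.018, -0.005]
force: [-0.4, 1.5, 0.0]
width: 0.65
gripper_force: 0.0
clock: 4.4
position: [0.5481, 0.0159, 0.2207]
ee_rot: [3.142, 0.018, 0.001]
force: [-0.2, -0.1, 0.5]
width: 0.268
gripper_force: 0.0
clock: 4.8
position: [0.5483, 0.016, 0.3224]
ee_rot: [-3.141, -0.018, -0.003]
force: [-0.4, 0.2, -0.5]
width: 0.198
gripper_force: 15.0
t 4.8 pos [0.5483 0.016  0.3224] yaw 0.0117 tilt -1.0 w 18.2 gf 15.0 F [-0.4  0.2 -0.5] j [ 0.08  0.42 -0.28  1.84  0.14  0.9  -1.82]
tool shift to target [-0.0357 -0.2194  0.0024]
```

```bash
python3 -m inch '-0.008 -0.042 0 0 0.01; -0.016 -0.084 0 0 0.01; -0.024 -0.126 0 0 0.01; -0.032 -0.168 0 0 0.01; -0.039 -0.209 0 0 0.01' 
python3 -m inch '0 0 0.04 0 0.01; 0 0 0.08 0 0.01; 0 0 0.11 0 0.01; 0 0 0.123 0 0.01; 0 0 0.123 0 0.01'
python3 st.py
python3 -m inch '0 0 0 0 0.04; 0 0 0 0 0.05; 0 0 0 0 0.05; 0 0 0 0 0.05'
python3 -m inch '0 0 -0.04 0 0.06; 0 0 -0.09 0 0.06; 0 0 -0.125 0 0.06'
python3 st.py .612 .074 .32
python3 - <<'E'
from h import *
b=snap('side')
u=cv2.resize(b[180:380,160:360,::-1],None,fx=3,fy=3,interpolation=cv2.INTER_CUBIC)
cv2.imwrite('pics/a2.png',u)
E
```

```text
clock: 5.3
position: [0.5059, 0.2261, 0.3205]
ee_rot: [-3.141, -0.019, -0.001]
force: [0.4, 0.6, -0.0]
width: 0.2
gripper_force: 15.0
clock: 5.8
position: [0.5063, 0.2243, 0.1961]
ee_rot: [3.141, 0.018, -0.003]
force: [-0.6, -0.0, 1.0]
width: 0.194
gripper_force: 15.0
t 5.8 pos [0.5063 0.2243 0.1961] yaw 0.0117 tilt -1.0 w 17.8 gf 15.0 F [-0.6 -0.   1. ] j [-0.32  0.6  -0.27  1.93  0.25  0.65 -2.31]
clock: 6.2
position: [0.5067, 0.2245, 0.1977]
ee_rot: [-3.141, -0.018, -0.001]
force: [0.2, 0.6, 1.0]
width: 0.492
gripper_force: 0.0
clock: 6.5
position: [0.5067, 0.2247, 0.3252]
ee_rot: [-3.14, -0.019, -0.003]
force: [0.4, 0.4, -0.1]
width: 0.648
gripper_force: 0.0
t 6.5 pos [0.5067 0.2247 0.3252] yaw 0.0119 tilt -1.0 w 59.5 gf 0.0 F [ 0.4  0.4 -0.1] j [-0.27  0.43 -0.33  1.82  0.17  0.92 -2.23]
tool shift to target [0.1035 0.1519 0.0052]
```

View pics/a2.png

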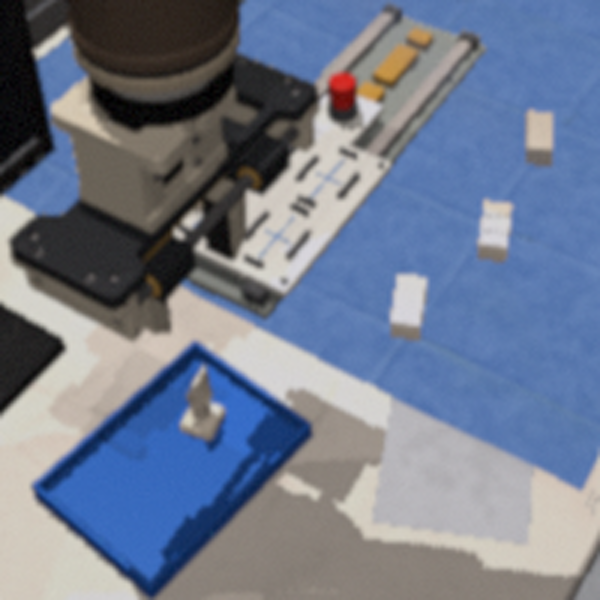

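The incisor stands upright in the tray and the near-right bay is clear. Next is the far-left tooth.

```bash
python3 -m inch '0.025 0.037 0 0 0.06; 0.05 0.074 0 0 0.06; 0.075 0.111 0 0 0.06; 0.1035 0.152 0 0 0.06; 0.1035 0.152 0.03 0 0.06'
python3 -m inch '0 0 0.02 0 0.06; 0 0 0.04 0 0.06; 0 0 0.06 0 0.06; 0 0 0.075 0 0.06; 0 0 0.075 0 0.06'
python3 -m inch '0 0 0 0 0.01; 0 0 0 0 0.01; 0 0 0 0 0.01; 0 0 0 0 0.01; 0 0 0 0 0.01' 15
python3 -m inch '0 0 0 0 0.01; 0 0 0 0 0.01; 0 0 -0.04 0 0.01; 0 0 -0.08 0 0.01; 0 0 -0.1 0 0.01' 
python3 st.py .507 .285 .32
```

```text
clock: 7.05
position: [0.6167, 0.0658, 0.2951]
ee_rot: [3.138, 0.002, 0.015]
force: [0.5, -0.7, -0.5]
width: 0.656
gripper_force: 0.0
clock: 7.55
position: [0.611, 0.0734, 0.2151]
ee_rot: [3.141, 0.018, -0.006]
force: [-0.4, -0.4, -0.4]
width: 0.652
gripper_force: 0.0
clock: 8.05
position: [0.612, 0.0737, 0.2177]
ee_rot: [-3.142, -0.018, -0.001]
force: [-0.9, -0.7, 0.1]
width: 0.267
gripper_force: 0.0
clock: 8.55
position: [0.6125, 0.074, 0.3206]
ee_rot: [-3.141, -0.019, -0.006]
force: [0.9, 1.1, -0.6]
width: 0.183
gripper_force: 15.0
t 8.55 pos [0.6125 0.074  0.3206] yaw 0.0118 tilt -1.0 w 16.8 gf 15.0 F [ 0.9  1.1 -0.6] j [-0.01  0.52 -0.28  1.68  0.17  0.97 -1.92]
tool shift to target [-0.103  -0.2123  0.0003]
```

```bash
python3 -m inch '-0.02 -0.042 0 0 0.01; -0.04 -0.084 0 0 0.01; -0.06 -0.126 0 0 0.01; -0.08 -0.168 0 0 0.01; -0.103 -0.212 0 0 0.01' 
python3 -m inch '0 0 0.04 0 0.01; 0 0 0.08 0 0.01; 0 0 0.11 0 0.01; 0 0 0.123 0 0.01; 0 0 0.123 0 0.01'
python3 -m inch '0 0 0 0 0.04; 0 0 0 0 0.05; 0 0 0 0 0.05; 0 0 0 0 0.05'
python3 -m inch '0 0 -0.04 0 0.07; 0 0 -0.09 0 0.07; 0 0 -0.125 0 0.07'
python3 st.py
```

```text
clock: 9.05
position: [0.5057, 0.2855, 0.3173]
ee_rot: [3.141, 0.017, 0.001]
force: [0.7, 0.7, -0.5]
width: 0.185
gripper_force: 15.0
clock: 9.55
position: [0.506, 0.2844, 0.1931]
ee_rot: [3.14, 0.019, -0.003]
force: [0.1, 1.1, 0.4]
width: 0.183
gripper_force: 23.4
clock: 9.95
position: [0.5066, 0.2845, 0.1949]
ee_rot: [-3.141, -0.018, -0.001]
force: [-0.1, 0.0, 0.2]
width: 0.481
gripper_force: 0.0
clock: 10.25
position: [0.5065, 0.2847, 0.3223]
ee_rot: [-3.14, -0.019, -0.003]
force: [0.8, 0.8, 1.0]
width: 0.731
gripper_force: 0.0
t 10.25 pos [0.5065 0.2847 0.3223] yaw 0.0119 tilt -1.0 w 67.1 gf 0.0 F [0.8 0.8 1. ] j [-0.37  0.47 -0.33  1.76  0.18  0.94 -2.33]
```

```bash
cat >> h.py <<'E'
def blocks(im,x0,x1,y0,y1,z=.011,pr=True):
    """blocks in world box on blue mat (top camera): centre, yaw of long axis"""
    hsv=cv2.cvtColor(im,cv2.COLOR_RGB2HSV)
    m=(~((hsv[...,0]>95)&(hsv[...,0]<130)&(hsv[...,1]>70))).astype(np.uint8)
    roi=np.zeros_like(m);P=np.array([proj('top',[x,y,z])[::-1] for x,y in((x0,y0),(x0,y1),(x1,y1),(x1,y0))])
    cv2.fillPoly(roi,[P.astype(np.int32)],1);m&=roi
    n,l,st,ce=cv2.connectedComponentsWithStats(m);out=[]
    for i in range(1,n):
        if not 50<st[i,4]<220: continue
        rr,cc=np.nonzero(l==i)
        W=np.array([ray('top',(a,b),z)[:2] for a,b in zip(rr,cc)])
        w,v=np.linalg.eigh(np.cov(W.T));a=v[:,1]*np.sign(v[1,1])
        out.append((W.mean(0),np.arctan2(a[1],a[0])-np.pi/2,st[i,4],np.sqrt(w*12),im[l==i].mean(0).astype(int)))
    for o in out: print(np.round(o[0],4),'yaw off y',round(o[1],3),'n',o[2],'size',np.round(o[3],4),o[4])
    return out
E
python3 - <<'E'
from h import *
im=snap('top');blocks(im,.36,.50,-.36,.14)
b=snap('side')
t=cv2.resize(im[165:285,160:400,::-1],None,fx=3.3,fy=3.3,interpolation=cv2.INTER_CUBIC)
cv2.imwrite('pics/a3.png',t)
E
```

```text
[0.4405 0.073 ] yaw off y 0.409 n 112 size [0.0236 0.0473] [206 211 222]
[ 0.4376 -0.1398] yaw off y 0.473 n 114 size [0.0235 0.0477] [202 206 202]
[ 0.4216 -0.0278] yaw off y 0.39 n 105 size [0.0226 0.0455] [205 210 216]
[ 0.4243 -0.2911] yaw off y 0.151 n 116 size [0.0226 0.051 ] [200 155 154]
```

View pics/a3.png

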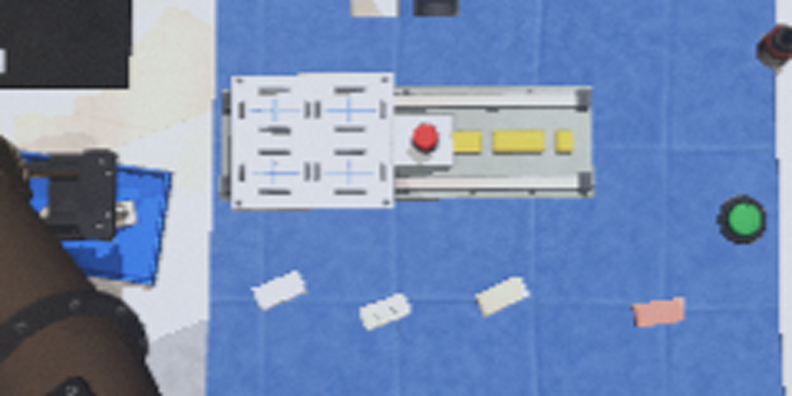

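```bash
python3 -m inch '-0.013 0.046 0 -0.13 0.066; -0.026 0.092 0 -0.26 0.066; -0.039 0.138 0 -0.378 0.066; -0.052 0.184 0 -0.378 0.066; -0.065 0.23 0 -0.378 0.066'
python3 st.py .4216 -.0278 .25
python3 - <<'E'
from h import *
for p,z in (((159,229),.4),((159,229),.3)):print(ray('top',p,z))
for z in(.05,.1,.15):print(ray('side',(210,180),z))
E
```

```text
clock: 10.85
position: [0.4431, 0.0519, 0.319]
ee_rot: [3.082, 0.609, -0.0]
force: [1.1, -0.1, -0.6]
width: 0.718
gripper_force: 0.0
t 10.85 pos [0.4431 0.0519 0.319 ] yaw 0.3899 tilt -1.0 w 65.9 gf 0.0 F [ 1.1 -0.1 -0.6] j [ 0.11  0.28 -0.41  2.07  0.16  0.81 -1.58]
tool shift to target [-0.0501  0.0655  0.069 ]
[0.65570091 0.08433533 0.4       ]
[0.67764373 0.09558909 0.3       ]
[0.78299021 0.05436583 0.05      ]
[0.73787592 0.09346812 0.1       ]
[0.69276164 0.13257041 0.15      ]
```

```bash
python3 -m inch '-0.025 0.033 0.02 0 0.066; -0.05 0.0655 0.04 0 0.066; -0.05 0.0655 0.08 0 0.066; -0.05 0.0655 0.115 0 0.066; -0.05 0.0655 0.133 0 0.066'
python3 -m inch '0 0 0 0 0.066'
python3 st.py .4216 -.0278 .186
python3 -m inch '0 0 0 0 0.035; 0 0 0 0 0.035; 0 0 0 0 0.035; 0 0 0 0 0.035; 0 0 0 0 0.035' 25
python3 st.py .4216 -.0278 .186
```

```text
clock: 11.35
position: [0.4216, -0.0265, 0.184]
ee_rot: [-3.082, -0.606, 0.004]
force: [0.1, 0.5, 0.1]
width: 0.722
gripper_force: 0.0
clock: 11.45
position: [0.4215, -0.026, 0.1842]
ee_rot: [-3.081, -0.608, 0.007]
force: [-0.2, -0.5, 0.2]
width: 0.722
gripper_force: 0.0
t 11.45 pos [ 0.4215 -0.026   0.1842] yaw 0.3899 tilt -1.0 w 66.3 gf 0.0 F [-0.2 -0.5  0.2] j [ 0.16  0.48 -0.28  2.25  0.31  0.45 -1.56]
tool shift to target [-0.0006  0.0017 -0.0018]
clock: 11.95
position: [0.4232, -0.0258, 0.1872]
ee_rot: [3.082, 0.608, 0.003]
force: [-0.5, 0.3, 8.3]
width: 0.496
gripper_force: 25.0
t 11.95 pos [ 0.4232 -0.0258  0.1872] yaw 0.3897 tilt -1.0 w 45.5 gf 25.0 F [-0.5  0.3  8.3] j [ 0.16  0.48 -0.29  2.25  0.31  0.45 -1.56]
tool shift to target [-0.0022  0.0012  0.0012]
```

```bash
python3 -m inch '0 0 -0.03 0 0.035; 0 0 -0.07 0 0.035; 0 0 -0.1 0.13 0.035; 0 0 -0.1 0.26 0.035; 0 0 -0.1 0.378 0.035'
python3 st.py .614 .007 .28
```

```text
clock: 12.45
position: [0.423, -0.026, 0.2879]
ee_rot: [3.141, 0.009, 0.006]
force: [0.4, -0.3, -0.6]
width: 0.5
gripper_force: 25.0
t 12.45 pos [ 0.423  -0.026   0.2879] yaw 0.006 tilt -1.0 w 45.9 gf 25.0 F [ 0.4 -0.3 -0.6] j [ 0.19  0.29 -0.3   2.16  0.13  0.7  -1.77]
tool shift to target [ 0.1912 -0.0319  0.0086]
```

```bash
python3 -m inch '0.048 -0.008 0 0 0.035; 0.096 -0.016 0 0 0.035; 0.144 -0.024 0 0 0.035; 0.19 -0.032 0 0 0.035; 0.19 -0.032 0 0 0.035'
python3 -m inch '0 0 0.025 0 0.035; 0 0 0.05 0 0.035; 0 0 0.06 0 0.035; 0 0 0.06 0 0.035'
python3 st.py .614 .007 .217
```

```text
clock: 12.95
position: [0.617, 0.0099, 0.2866]
ee_rot: [-3.14, -0.02, -0.008]
force: [-0.2, 0.9, -0.5]
width: 0.501
gripper_force: 25.0
clock: 13.35
position: [0.6115, 0.0082, 0.2252]
ee_rot: [3.141, 0.019, -0.004]
force: [0.2, -0.8, -0.1]
width: 0.5
gripper_force: 25.0
t 13.35 pos [0.6115 0.0082 0.2252] yaw 0.0118 tilt -1.0 w 45.9 gf 25.0 F [ 0.2 -0.8 -0.1] j [ 0.07  0.62 -0.24  1.77  0.2   0.78 -1.84]
tool shift to target [0.0025 0.0012 0.0082]
```

```bash
python3 -m inch '0.001 0.001 0.003 0 0.035; 0.001 0.001 0.006 0 0.035; 0.001 0.001 0.007 0 0.035; 0.001 0.001 0.007 0 0.035'
python3 st.py .614 .007 .217
```

```text
clock: 13.75
position: [0.6134, 0.0073, 0.2196]
ee_rot: [-3.142, -0.018, -0.001]
force: [-0.1, 0.6, -0.4]
width: 0.497
gripper_force: 25.0
t 13.75 pos [0.6134 0.0073 0.2196] yaw 0.0116 tilt -1.0 w 45.6 gf 25.0 F [-0.1  0.6 -0.4] j [ 0.07  0.63 -0.24  1.77  0.21  0.77 -1.84]
tool shift to target [0.0006 0.0004 0.0026]
```

Lower 2 mm, release, rise and check.

```bash
python3 -m inch '0 0 0.001 0 0.035; 0 0 0.002 0 0.035; 0 0 0.002 0 0.035'
python3 -m inch '0 0 0 0 0.05; 0 0 0 0 0.052; 0 0 0 0 0.052'
python3 st.py
python3 -m inch '0 0 -0.04 0 0.052; 0 0 -0.08 0 0.06; -0.05 0.03 -0.1 0 0.066; -0.1 0.06 -0.1 0 0.066; -0.15 0.08 -0.1 0 0.066'
python3 st.py .4376 -.1398 .25
python3 - <<'E'
from h import *
im=snap('top');blocks(im,.36,.50,-.36,.14)
b=snap('side')
t=cv2.resize(im[180:230,235:285,::-1],None,fx=8,fy=8,interpolation=cv2.INTER_CUBIC)
u=cv2.resize(b[215:265,215:265,::-1],None,fx=8,fy=8,interpolation=cv2.INTER_CUBIC)
cv2.imwrite('pics/a4.png',np.hstack([t,u]))
E
```

```text
clock: 14.05
position: [0.6134, 0.0074, 0.2173]
ee_rot: [3.142, 0.019, 0.0]
force: [0.5, -0.4, 0.6]
width: 0.498
gripper_force: 25.0
clock: 14.35
position: [0.6133, 0.0073, 0.2172]
ee_rot: [3.141, 0.018, -0.0]
force: [0.9, -0.8, 0.4]
width: 0.562
gripper_force: 0.0
t 14.35 pos [0.6133 0.0073 0.2172] yaw 0.0117 tilt -1.0 w 51.6 gf 0.0 F [ 0.9 -0.8  0.4] j [ 0.07  0.63 -0.24  1.77  0.21  0.76 -1.84]
clock: 14.85
position: [0.4841, -0.0658, 0.3176]
ee_rot: [3.141, 0.018, 0.003]
force: [0.5, -1.1, -0.4]
width: 0.717
gripper_force: 0.0
t 14.85 pos [ 0.4841 -0.0658  0.3176] yaw 0.0112 tilt -1.0 w 65.8 gf 0.0 F [ 0.5 -1.1 -0.4] j [ 0.26  0.34 -0.29  1.99  0.13  0.83 -1.66]
tool shift to target [-0.0475  0.0734  0.0676]
[ 0.4242 -0.2911] yaw off y 0.148 n 114 size [0.0225 0.0501] [191 138 136]
[0.4059 0.089 ] yaw off y 0.399 n 112 size [0.0233 0.0475] [197 201 213]
```

View pics/a4.png

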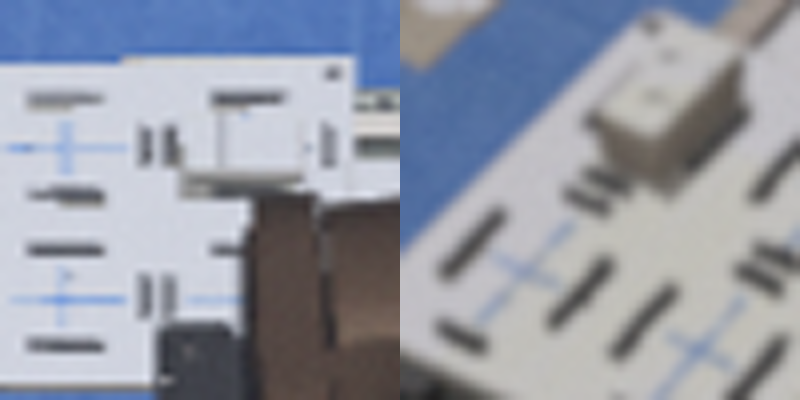

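```bash
python3 - <<'E'
from h import *
np.set_printoptions(precision=4,suppress=True)
T=lambda x,y:(180+y/8-.5,235+x/8-.5)
S=lambda x,y:(215+y/8-.5,215+(x-400)/8-.5)
for n,p,z in [('blk top',T(242,140),.051),('blkL',T(182,140),.051),('blkR',T(302,140),.051),('barL',T(170,145),.033),('barR',T(328,145),.033),('barF',T(250,98),.034),('FLc',T(66,148),.03),('NLc',T(64,299),.03)]:print(n,ray('top',p,z))
for n,p,z in [('topL',S(602,112),.051),('topT',S(648,22),.051),('topR',S(745,55),.051),('topB',S(690,150),.051),('botB',S(668,192),.03),('barL',S(590,200),.032),('FLc',S(525,270),.03),('NLc',S(698,348),.03)]:print(n,ray('side',p,z))
E
```

```text
blk top [0.6125 0.0089 0.051 ]
blkL [0.6123 0.0323 0.051 ]
blkR [ 0.6128 -0.0145  0.051 ]
barL [0.6128 0.038  0.033 ]
barR [ 0.6135 -0.0243  0.033 ]
barF [0.6318 0.0067 0.034 ]
FLc [0.6116 0.0792 0.03  ]
NLc [0.5516 0.0787 0.03  ]
topL [0.617  0.0309 0.051 ]
topT [ 0.6283 -0.0085  0.051 ]
topR [ 0.595  -0.0118  0.051 ]
topB [0.5858 0.0304 0.051 ]
botB [0.5943 0.0312 0.03  ]
barL [0.6107 0.0476 0.032 ]
FLc [0.6112 0.0791 0.03  ]
NLc [0.5514 0.0776 0.03  ]
```

The scribed block sits in the far-right bay within about 2 mm of centre. The left cream block was knocked to (0.406, 0.089). Next is the right cream block.

```bash
python3 -m inch '-0.02 0.03 0 -0.14 0.066; -0.0475 0.0734 0.02 -0.28 0.066; -0.0475 0.0734 0.05 -0.42 0.066; -0.0475 0.0734 0.07 -0.461 0.066; -0.0475 0.0734 0.08 -0.461 0.066'
python3 -m inch '0 0 0.03 0 0.066; 0 0 0.05 0 0.066; 0 0 0.05 0 0.066'
python3 st.py .4376 -.1398 .186
python3 -m inch '0 0 0 0 0.035; 0 0 0 0 0.035; 0 0 0 0 0.035; 0 0 0 0 0.035; 0 0 0 0 0.035' 25
python3 st.py .4376 -.1398 .186
```

```text
clock: 15.45
position: [0.4379, -0.139, 0.2355]
ee_rot: [-3.053, -0.734, 0.003]
force: [0.1, 0.7, 0.5]
width: 0.721
gripper_force: 0.0
clock: 15.75
position: [0.4383, -0.138, 0.1853]
ee_rot: [-3.053, -0.735, 0.005]
force: [-0.0, 0.3, -0.7]
width: 0.72
gripper_force: 0.0
t 15.75 pos [ 0.4383 -0.138   0.1853] yaw 0.4723 tilt -1.0 w 66.1 gf 0.0 F [-0.   0.3 -0.7] j [ 0.41  0.52 -0.29  2.16  0.3   0.5  -1.2 ]
tool shift to target [-0.0014  0.0013 -0.0007]
clock: 16.25
position: [0.4391, -0.1387, 0.1879]
ee_rot: [3.053, 0.735, 0.003]
force: [-0.2, 0.1, 8.5]
width: 0.498
gripper_force: 24.9
t 16.25 pos [ 0.4391 -0.1387  0.1879] yaw 0.4726 tilt -1.0 w 45.7 gf 24.9 F [-0.2  0.1  8.5] j [ 0.41  0.51 -0.29  2.16  0.3   0.5  -1.2 ]
tool shift to target [-0.0018  0.0003  0.0019]
```

```bash
python3 -m inch '0 0 -0.03 0 0.035; 0 0 -0.07 0 0.035; 0 0 -0.1 0.15 0.035; 0 0 -0.1 0.3 0.035; 0 0 -0.1 0.461 0.035'
python3 -m inch '0 0 0 0 0.035'
python3 st.py .5536 .0055 .245
```

```text
clock: 16.75
position: [0.4388, -0.1389, 0.2886]
ee_rot: [3.141, 0.025, 0.005]
force: [-0.1, 0.1, -0.5]
width: 0.498
gripper_force: 24.9
clock: 16.85
position: [0.4385, -0.1386, 0.2877]
ee_rot: [3.141, 0.032, 0.002]
force: [-0.0, -0.1, -0.6]
width: 0.5
gripper_force: 24.9
t 16.85 pos [ 0.4385 -0.1386  0.2877] yaw 0.0201 tilt -1.0 w 45.9 gf 24.9 F [-0.  -0.1 -0.6] j [ 0.4   0.33 -0.26  2.09  0.13  0.73 -1.49]
tool shift to target [ 0.1179 -0.1418  0.0427]
```

```bash
python3 -m inch '0.03 -0.036 0 0.008 0.035; 0.06 -0.072 0 0.008 0.035; 0.09 -0.107 0 0.008 0.035; 0.118 -0.142 0.01 0.008 0.035; 0.118 -0.142 0.03 0.008 0.035'
python3 -m inch '0 0 0.02 0 0.035; 0 0 0.033 0 0.035; 0 0 0.033 0 0.035'
python3 st.py .5536 .0055 .217
```

```text
clock: 17.35
position: [0.5569, 0.0126, 0.2581]
ee_rot: [-3.137, -0.042, -0.01]
force: [-0.4, -0.4, -0.0]
width: 0.498
gripper_force: 24.9
clock: 17.65
position: [0.5524, 0.0057, 0.2222]
ee_rot: [3.141, 0.027, -0.006]
force: [0.1, 0.1, 0.5]
width: 0.498
gripper_force: 24.9
t 17.65 pos [0.5524 0.0057 0.2222] yaw 0.017 tilt -1.0 w 45.7 gf 24.9 F [0.1 0.1 0.5] j [ 0.07  0.55 -0.25  1.92  0.2   0.69 -1.85]
tool shift to target [0.0012 0.0002 0.0052]
```

```bash
python3 -m inch '0 0 0.002 0.005 0.035; 0 0 0.0045 0.005 0.035; 0 0 0.0045 0.005 0.035'
python3 st.py .5536 .0055 .217
python3 -m inch '0 0 0 0 0.05; 0 0 0 0 0.052; 0 0 0 0 0.052'
python3 -m inch '0 0 -0.04 0 0.052; 0 0 -0.08 0 0.06; -0.03 0.05 -0.1 0 0.066; -0.06 0.1 -0.1 0 0.066; -0.09 0.15 -0.1 0 0.066'
python3 st.py .4242 -.2911 .25
python3 - <<'E'
from h import *
im=snap('top');blocks(im,.36,.50,-.36,.14)
b=snap('side')
t=cv2.resize(im[180:230,235:285,::-1],None,fx=8,fy=8,interpolation=cv2.INTER_CUBIC)
u=cv2.resize(b[215:265,215:265,::-1],None,fx=8,fy=8,interpolation=cv2.INTER_CUBIC)
cv2.imwrite('pics/a5.png',np.hstack([t,u]))
E
```

```text
clock: 17.95
position: [0.5535, 0.0058, 0.2199]
ee_rot: [3.141, 0.015, 0.002]
force: [0.3, 0.5, -0.5]
width: 0.497
gripper_force: 24.9
t 17.95 pos [0.5535 0.0058 0.2199] yaw 0.0098 tilt -1.0 w 45.7 gf 24.9 F [ 0.3  0.5 -0.5] j [ 0.07  0.56 -0.25  1.92  0.2   0.69 -1.86]
tool shift to target [0.0001 0.0003 0.0029]
clock: 18.25
position: [0.5534, 0.006, 0.2197]
ee_rot: [3.142, 0.015, 0.001]
force: [-0.4, -0.2, -0.4]
width: 0.563
gripper_force: 0.0
clock: 18.75
position: [0.4781, -0.122, 0.3201]
ee_rot: [3.141, 0.017, 0.004]
force: [0.8, -1.1, -0.1]
width: 0.715
gripper_force: 0.0
t 18.75 pos [ 0.4781 -0.122   0.3201] yaw 0.011 tilt -1.0 w 65.6 gf 0.0 F [ 0.8 -1.1 -0.1] j [ 0.35  0.34 -0.27  1.98  0.12  0.84 -1.54]
tool shift to target [-0.0559  0.1684  0.0701]
[ 0.4243 -0.2913] yaw off y 0.16 n 115 size [0.0226 0.0505] [191 134 133]
[0.4059 0.0891] yaw off y 0.407 n 111 size [0.023  0.0476] [198 203 214]
```

View pics/a5.png

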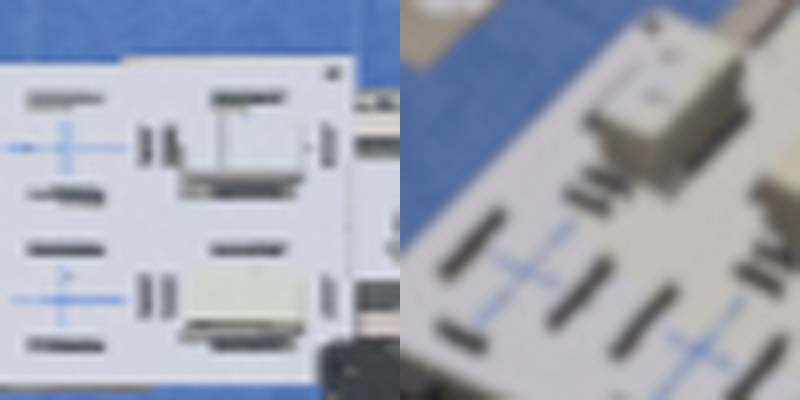

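```bash
python3 -m inch '-0.014 0.042 0 -0.07 0.066; -0.028 0.084 0 -0.144 0.066; -0.042 0.126 0.01 -0.144 0.066; -0.056 0.168 0.03 -0.144 0.066; -0.056 0.168 0.07 -0.144 0.066'
python3 -m inch '0 0 0.03 0 0.066; 0 0 0.05 0 0.066; 0 0 0.063 0 0.066; 0 0 0.063 0 0.066'
python3 st.py .4243 -.2912 .186
python3 -m inch '0 0 0 0 0.035; 0 0 0 0 0.035; 0 0 0 0 0.035; 0 0 0 0 0.035; 0 0 0 0 0.035' 25
python3 st.py .4243 -.2912 .186
```

```text
clock: 19.35
position: [0.4229, -0.2964, 0.2504]
ee_rot: [3.127, 0.226, 0.005]
force: [0.2, -0.5, -0.2]
width: 0.721
gripper_force: 0.0
clock: 19.75
position: [0.4241, -0.2891, 0.1847]
ee_rot: [-3.131, -0.242, 0.003]
force: [0.5, -0.9, -0.3]
width: 0.713
gripper_force: 0.0
t 19.75 pos [ 0.4241 -0.2891  0.1847] yaw 0.154 tilt -1.0 w 65.5 gf 0.0 F [ 0.5 -0.9 -0.3] j [ 0.64  0.56 -0.19  2.04  0.19  0.55 -1.11]
tool shift to target [-0.0002  0.0021 -0.0013]
clock: 20.25
position: [0.4248, -0.2897, 0.187]
ee_rot: [3.131, 0.241, 0.002]
force: [-1.4, 0.9, 6.7]
width: 0.499
gripper_force: 25.0
t 20.25 pos [ 0.4248 -0.2897  0.187 ] yaw 0.1537 tilt -1.0 w 45.8 gf 25.0 F [-1.4  0.9  6.7] j [ 0.64  0.56 -0.19  2.04  0.19  0.55 -1.11]
tool shift to target [-0.0008  0.0014  0.001 ]
```

```bash
python3 -m inch '0 0 -0.03 0 0.035; 0 0 -0.07 0 0.035; 0 0 -0.11 0.07 0.035; 0 0 -0.11 0.142 0.035; 0 0 -0.11 0.142 0.035'
python3 -m inch '0.025 -0.042 0 0 0.035; 0.05 -0.084 0 0 0.035; 0.075 -0.126 0 0 0.035; 0.1 -0.168 0 0 0.035; 0.12 -0.205 0 0 0.035'
python3 -m inch '0 0 0 0 0.035'
python3 st.py .6125 .08 .25
```

```text
clock: 20.75
position: [0.4246, -0.2896, 0.2975]
ee_rot: [3.14, 0.016, 0.004]
force: [-1.2, 0.3, -1.5]
width: 0.498
gripper_force: 25.0
clock: 21.25
position: [0.5426, -0.0806, 0.2951]
ee_rot: [-3.141, -0.024, 0.002]
force: [0.6, -0.1, 0.4]
width: 0.501
gripper_force: 25.0
clock: 21.35
position: [0.544, -0.0762, 0.2954]
ee_rot: [-3.138, -0.036, -0.001]
force: [-0.7, 0.0, 0.8]
width: 0.498
gripper_force: 25.0
t 21.35 pos [ 0.544  -0.0762  0.2954] yaw 0.0233 tilt -1.0 w 45.8 gf 25.0 F [-0.7  0.   0.8] j [ 0.23  0.45 -0.25  1.87  0.14  0.84 -1.64]
tool shift to target [ 0.0721 -0.1544  0.046 ]
```

```bash
python3 -m inch '0.018 -0.039 0 0 0.035; 0.036 -0.078 0 0 0.035; 0.054 -0.117 0 0 0.035; 0.072 -0.154 0 0 0.035; 0.072 -0.154 0.03 0 0.035'
python3 -m inch '0 0 0.02 0 0.035; 0 0 0.038 0 0.035; 0 0 0.038 0 0.035; 0 0 0.038 0 0.035'
python3 st.py .6125 .08 .2175
```

```text
clock: 21.85
position: [0.6146, 0.0788, 0.2683]
ee_rot: [-3.136, -0.033, -0.011]
force: [0.4, -1.2, -1.0]
width: 0.497
gripper_force: 25.0
clock: 22.25
position: [0.6119, 0.0713, 0.2275]
ee_rot: [3.141, 0.02, -0.003]
force: [1.2, 0.6, -0.6]
width: 0.496
gripper_force: 25.0
t 22.25 pos [0.6119 0.0713 0.2275] yaw 0.0125 tilt -1.0 w 45.5 gf 25.0 F [ 1.2  0.6 -0.6] j [-0.05  0.62 -0.23  1.76  0.19  0.79 -1.93]
tool shift to target [ 0.0007 -0.0087  0.01  ]
```

```bash
python3 -m inch '0 -0.0087 -0.015 0 0.035; 0.0007 -0.0087 -0.015 0 0.035; 0.0007 -0.0087 -0.015 0 0.035; 0.0007 -0.0087 0 0 0.035; 0.0007 -0.0087 0 0 0.035'
python3 st.py .6125 .08 .2175
```

```text
clock: 22.75
position: [0.6118, 0.0796, 0.2255]
ee_rot: [3.14, 0.018, -0.006]
force: [-0.1, -1.1, 0.3]
width: 0.499
gripper_force: 25.0
t 22.75 pos [0.6118 0.0796 0.2255] yaw 0.0113 tilt -1.0 w 45.8 gf 25.0 F [-0.1 -1.1  0.3] j [-0.06  0.63 -0.23  1.75  0.19  0.79 -1.94]
tool shift to target [ 0.0007 -0.0004  0.008 ]
```

```bash
python3 -m inch '0 0 0.003 0 0.035; 0 0 0.007 0 0.035; 0 0 0.008 0 0.035; 0 0 0.008 0 0.035'
python3 st.py .6125 .08 .2175
python3 -m inch '0 0 0 0 0.049; 0 0 0 0 0.05; 0 0 0 0 0.05'
python3 -m inch '0 0 -0.04 0 0.05; 0 0 -0.08 0 0.06; -0.03 0 -0.1 0 0.066; -0.07 -0.02 -0.1 0 0.066; -0.11 -0.03 -0.1 0 0.066'
python3 st.py .406 .089 .25
python3 - <<'E'
from h import *
b=snap('side')
u=cv2.resize(b[205:275,200:300,::-1],None,fx=8,fy=8,interpolation=cv2.INTER_CUBIC)
cv2.imwrite('pics/a6.png',u)
E
```

```text
clock: 23.15
position: [0.6128, 0.0804, 0.2198]
ee_rot: [3.141, 0.018, -0.001]
force: [0.3, 0.0, 0.2]
width: 0.497
gripper_force: 25.0
t 23.15 pos [0.6128 0.0804 0.2198] yaw 0.0118 tilt -1.0 w 45.6 gf 25.0 F [0.3 0.  0.2] j [-0.06  0.63 -0.23  1.76  0.19  0.77 -1.94]
tool shift to target [-0.0003  0.0004  0.0023]
clock: 23.45
position: [0.6129, 0.0805, 0.2203]
ee_rot: [-3.141, -0.018, -0.001]
force: [1.0, 0.2, -0.2]
width: 0.545
gripper_force: 0.0
clock: 23.95
position: [0.5014, 0.1102, 0.321]
ee_rot: [-3.14, -0.019, -0.004]
force: [-1.0, 0.5, 0.2]
width: 0.717
gripper_force: 0.0
t 23.95 pos [0.5014 0.1102 0.321 ] yaw 0.0119 tilt -1.0 w 65.9 gf 0.0 F [-1.   0.5  0.2] j [-0.1   0.37 -0.29  1.93  0.13  0.86 -2.01]
tool shift to target [-0.0958  0.0202  0.0707]
```

View pics/a6.png

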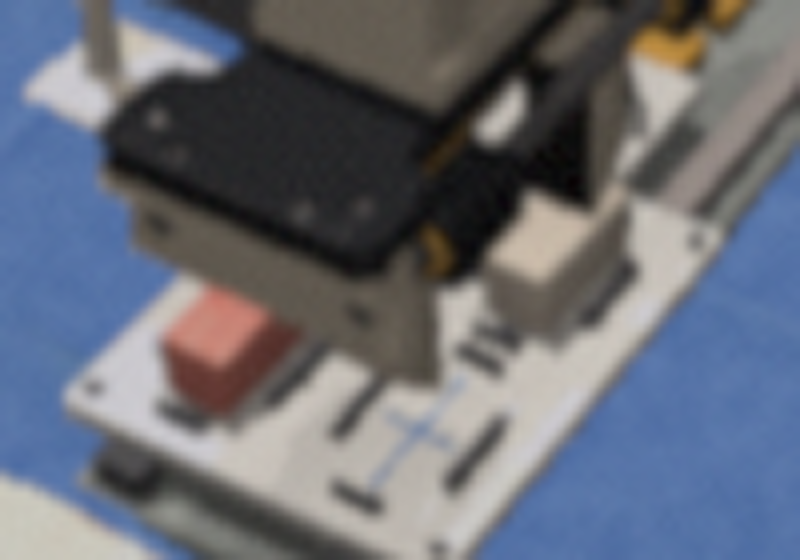

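```bash
python3 -m inch '-0.045 0.01 0 -0.14 0.066; -0.09 0.018 0 -0.28 0.066; -0.096 0.02 0.02 -0.391 0.066; -0.096 0.02 0.05 -0.391 0.066; -0.096 0.02 0.08 -0.391 0.066'
python3 -m inch '0 0 0.03 0 0.066; 0 0 0.045 0 0.066; 0 0 0.054 0 0.066; 0 0 0.054 0 0.066'
python3 st.py .4059 .089 .186
python3 -m inch '0 0 0 0 0.035; 0 0 0 0 0.035; 0 0 0 0 0.035; 0 0 0 0 0.035; 0 0 0 0 0.035' 25
python3 st.py .4059 .089 .186
python3 -m inch '0 0 -0.03 0 0.035; 0 0 -0.07 0 0.035; 0 0 -0.11 0.14 0.035; 0 0 -0.11 0.28 0.035; 0 0 -0.11 0.391 0.035'
python3 -m inch '0 0 0 0 0.035'
python3 st.py .5525 .0792 .245
```

```text
clock: 24.5
position: [0.4069, 0.0878, 0.24]
ee_rot: [3.078, 0.628, 0.004]
force: [0.5, 0.4, -0.0]
width: 0.718
gripper_force: 0.0
clock: 24.9
position: [0.4066, 0.088, 0.1854]
ee_rot: [3.078, 0.629, -0.002]
force: [-1.5, -0.2, 1.1]
width: 0.719
gripper_force: 0.0
t 24.9 pos [0.4066 0.088  0.1854] yaw 0.403 tilt -1.0 w 66.0 gf 0.0 F [-1.5 -0.2  1.1] j [-0.11  0.48 -0.29  2.27  0.31  0.44 -1.83]
tool shift to target [-0.0003 -0.0012 -0.0006]
clock: 25.4
position: [0.4071, 0.0881, 0.1867]
ee_rot: [3.078, 0.628, 0.002]
force: [-0.1, -0.3, 6.6]
width: 0.498
gripper_force: 25.0
t 25.4 pos [0.4071 0.0881 0.1867] yaw 0.4025 tilt -1.0 w 45.7 gf 25.0 F [-0.1 -0.3  6.6] j [-0.11  0.47 -0.29  2.27  0.31  0.44 -1.83]
tool shift to target [-0.0007 -0.0013  0.0007]
clock: 25.9
position: [0.407, 0.088, 0.2977]
ee_rot: [-3.141, -0.009, -0.006]
force: [0.5, 0.2, -0.6]
width: 0.496
gripper_force: 25.0
clock: 26.0
position: [0.4066, 0.088, 0.2966]
ee_rot: [3.142, 0.015, 0.002]
force: [-0.4, -0.2, -0.2]
width: 0.498
gripper_force: 25.0
t 26.0 pos [0.4066 0.088  0.2966] yaw 0.0098 tilt -1.0 w 45.7 gf 25.0 F [-0.4 -0.2 -0.2] j [-0.07  0.26 -0.32  2.17  0.12  0.72 -2.04]
tool shift to target [0.1457 0.0102 0.0518]
```

Go to the near-left bay, staying above the neighbours until aligned.

```bash
python3 -m inch '0.04 0.003 0 0 0.035; 0.08 0.006 0 0 0.035; 0.12 0.009 0 0 0.035; 0.1455 0.0102 0 0 0.035; 0.1455 0.0102 0.03 0 0.035'
python3 -m inch '0 0 0 0 0.035; 0 0 0 0 0.035'
python3 st.py .5525 .0792 .2185
```

```text
clock: 26.5
position: [0.5571, 0.0795, 0.2683]
ee_rot: [-3.14, -0.021, -0.013]
force: [0.6, -0.4, -1.0]
width: 0.5
gripper_force: 25.0
clock: 26.7
position: [0.5515, 0.0795, 0.2655]
ee_rot: [3.141, 0.022, -0.005]
force: [-0.4, 0.3, -0.2]
width: 0.493
gripper_force: 25.0
t 26.7 pos [0.5515 0.0795 0.2655] yaw 0.0141 tilt -1.0 w 45.3 gf 25.0 F [-0.4  0.3 -0.2] j [-0.05  0.5  -0.26  1.88  0.17  0.79 -1.96]
tool shift to target [0.0011 0.0003 0.047 ]
```

```bash
python3 -m inch '0.0005 0 0.02 0.002 0.035; 0.0005 0 0.035 0.002 0.035; 0.0005 0 0.042 0.002 0.035; 0.0005 0 0.046 0.002 0.035; 0.0005 0 0.046 0.002 0.035'
python3 st.py .5525 .0792 .2185
python3 -m inch '0 0 0 0 0.049; 0 0 0 0 0.05; 0 0 0 0 0.05'
python3 -m inch '0 0 -0.04 0 0.05; 0 0 -0.08 0 0.06; -0.03 0.02 -0.1 0 0.066; -0.05 0.065 -0.1 0 0.066; -0.07 0.11 -0.1 0 0.066'
python3 -m inch '0 0.05 0 0 0.06; 0 0.1 0 0 0.06; 0 0.15 0 0 0.06; 0 0.15 0 0 0.06'
python3 st.py .5832 -.0655 .32
python3 - <<'E'
from h import *
a=snap('top','t7.png');b=snap('side','s7.png')
t=cv2.resize(a[182:232,234:284,::-1],None,fx=8,fy=8,interpolation=cv2.INTER_CUBIC)
u=cv2.resize(b[218:268,210:260,::-1],None,fx=8,fy=8,interpolation=cv2.INTER_CUBIC)
cv2.imwrite('pics/a7.png',np.hstack([t,u]))
E
```

```text
clock: 27.2
position: [0.5528, 0.0796, 0.2205]
ee_rot: [-3.142, -0.016, -0.0]
force: [-1.0, -0.2, -0.4]
width: 0.497
gripper_force: 25.0
t 27.2 pos [0.5528 0.0796 0.2205] yaw 0.0103 tilt -1.0 w 45.6 gf 25.0 F [-1.  -0.2 -0.4] j [-0.06  0.56 -0.24  1.91  0.2   0.69 -1.99]
tool shift to target [-0.0003  0.0004  0.002 ]
clock: 27.5
position: [0.553, 0.0796, 0.2205]
ee_rot: [-3.141, -0.015, -0.001]
force: [0.3, 0.0, 0.3]
width: 0.546
gripper_force: 0.0
clock: 28.0
position: [0.4832, -0.0316, 0.3212]
ee_rot: [3.141, 0.019, 0.004]
force: [1.2, -0.7, -0.3]
width: 0.717
gripper_force: 0.0
clock: 28.4
position: [0.4842, -0.1888, 0.3203]
ee_rot: [3.138, -0.001, 0.0]
force: [-0.5, 0.7, -0.0]
width: 0.656
gripper_force: 0.0
t 28.4 pos [ 0.4842 -0.1888  0.3203] yaw -0.0007 tilt -1.0 w 60.2 gf 0.0 F [-0.5  0.7 -0. ] j [ 0.43  0.37 -0.2   1.92  0.1   0.86 -1.4 ]
tool shift to target [ 0.0989 -0.1234 -0.0002]
```

View pics/a7.png

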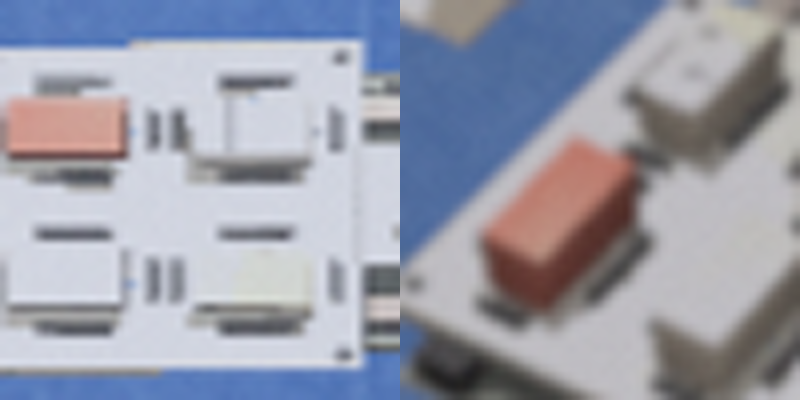

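All four blocks look within about 2 mm of their bay centres. I'll check the tray and measure the knob height before sliding.

```bash
python3 - <<'E'
from h import *
np.set_printoptions(precision=4,suppress=True)
b=cv2.imread('pics/s7.png');a=cv2.imread('pics/t7.png')
u=cv2.resize(b[285:385,165:270],None,fx=4,fy=4,interpolation=cv2.INTER_CUBIC)
k=cv2.resize(b[190:240,255:300],None,fx=8,fy=8,interpolation=cv2.INTER_CUBIC)
cv2.imwrite('pics/a8.png',np.hstack([u,k]))
hs=cv2.cvtColor(a,cv2.COLOR_BGR2HSV);m=((hs[...,0]<8)|(hs[...,0]>172))&(hs[...,1]>150)
m[:180]=0;m[230:]=0;m[:,:270]=0;m[:,310:]=0;rr,cc=np.nonzero(m);print('knob red top',len(rr),rr.mean(),cc.mean(),[ray('top',(rr.mean(),cc.mean()),z) for z in(.05,.06)])
E
```

```text
knob red top 34 206.3235294117647 288.55882352941177 [array([ 0.5842, -0.0658,  0.05  ]), array([ 0.5829, -0.0657,  0.06  ])]
```

View pics/a8.png

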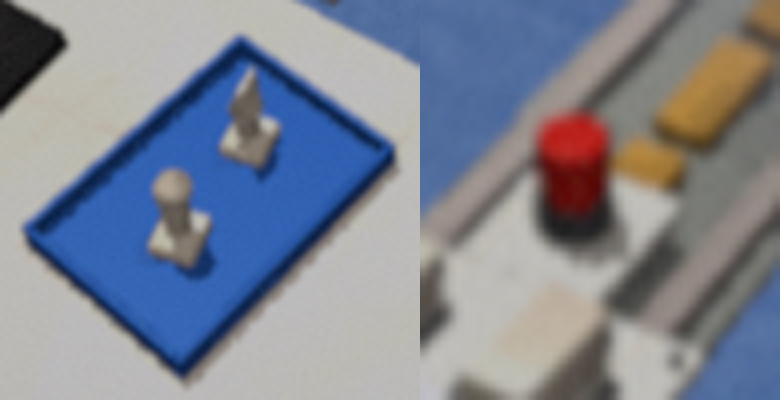

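```bash
python3 - <<'E'
from h import *
for p in((206.0,273.6),(206.2,273.7)):
  print([(z,np.round(ray('side',p,z)[:2],4)) for z in(.05,.055,.06,.065,.07)])
for z in (.03,.035,.04,.045,.05,.055,.06,.065,.07): print(z,proj('side',[.5832,-.0657,z]))
E
python3 st.py .5832 -.0657 .29
```

```text
[(0.05, array([ 0.5934, -0.0808])), (0.055, array([ 0.5902, -0.0759])), (0.06, array([ 0.587 , -0.0711])), (0.065, array([ 0.5839, -0.0662])), (0.07, array([ 0.5807, -0.0613]))]
[(0.05, array([ 0.5927, -0.0803])), (0.055, array([ 0.5896, -0.0754])), (0.06, array([ 0.5864, -0.0706])), (0.065, array([ 0.5833, -0.0657])), (0.07, array([ 0.5801, -0.0608]))]
0.03 [216.79264993 273.87155178]
0.035 [215.30791676 273.85175856]
0.04 [213.81417029 273.83184519]
0.045 [212.31132819 273.81181056]
0.05 [210.79930713 273.79165356]
0.055 [209.27802275 273.77137308]
0.06 [207.74738967 273.75096796]
0.065 [206.20732144 273.73043706]
0.07 [204.65773057 273.70977922]
t 28.5 pos [ 0.485  -0.1825  0.3201] yaw 0.0063 tilt -1.0 w 60.0 gf 0.0 F [-0.5  0.9  0.2] j [ 0.42  0.37 -0.21  1.92  0.1   0.86 -1.41]
tool shift to target [ 0.0989 -0.1162  0.0301]
```

```bash
python3 -m inch '0.025 -0.03 0 0 0.04; 0.05 -0.06 0 0 0.04; 0.075 -0.09 0 0 0.04; 0.097 -0.116 0 0 0.04; 0.098 -0.1165 0 0 0.04'
python3 -m inch '0 0 0 0 0.04; 0 0 0 0 0.04; 0 0 0 0 0.04'
python3 st.py .5832 -.0657 .2225
```

```text
clock: 29.0
position: [0.5843, -0.0564, 0.3203]
ee_rot: [-3.138, -0.03, -0.003]
force: [-0.5, -0.1, -0.4]
width: 0.435
gripper_force: 0.0
clock: 29.3
position: [0.5816, -0.0644, 0.32]
ee_rot: [3.141, 0.014, -0.001]
force: [0.2, -0.6, -0.2]
width: 0.439
gripper_force: 0.0
t 29.3 pos [ 0.5816 -0.0644  0.32  ] yaw 0.0087 tilt -1.0 w 40.3 gf 0.0 F [ 0.2 -0.6 -0.2] j [ 0.18  0.47 -0.23  1.76  0.13  0.93 -1.66]
tool shift to target [0.0017 0.0013 0.0975]
```

```bash
python3 -m inch '0.001 0.001 0.03 0.0 0.04; 0.001 0.001 0.06 0 0.04; 0.001 0.001 0.08 0 0.04; 0.001 0.001 0.09 0 0.04; 0.001 0.001 0.0965 0 0.04'
python3 -m inch '0 0 0 0 0.04; 0 0 0 0 0.04'
python3 st.py .5832 -.0657 .2225
```

```text
clock: 29.8
position: [0.5829, -0.0653, 0.223]
ee_rot: [3.141, 0.014, -0.001]
force: [-0.5, -0.5, 0.4]
width: 0.434
gripper_force: 0.0
clock: 30.0
position: [0.5836, -0.0648, 0.2244]
ee_rot: [3.141, 0.015, 0.002]
force: [-0.0, 0.4, 0.4]
width: 0.436
gripper_force: 0.0
t 30.0 pos [ 0.5836 -0.0648  0.2244] yaw 0.0095 tilt -1.0 w 40.0 gf 0.0 F [-0.   0.4  0.4] j [ 0.16  0.59 -0.2   1.84  0.17  0.73 -1.7 ]
tool shift to target [-0.0004  0.0009  0.0019]
```

```bash
python3 -m inch '0 0 0 0 0.03; 0 0 0 0 0.015; 0 0 0 0 0.015; 0 0 0 0 0.015; 0 0 0 0 0.015' 45
python3 st.py
python3 -m inch '0 0 -0.003 0 0.015; 0 0 -0.006 0 0.015; 0 0 -0.009 0 0.015; 0 0 -0.012 0 0.015; 0 0 -0.0145 0 0.015' 45
python3 -m inch '0 0 0 0 0.015'
python3 st.py
```

```text
clock: 30.5
position: [0.5835, -0.0647, 0.2241]
ee_rot: [3.141, 0.015, 0.002]
force: [0.0, -0.3, 5.6]
width: 0.25
gripper_force: 45.0
t 30.5 pos [ 0.5835 -0.0647  0.2241] yaw 0.0097 tilt -1.0 w 23.0 gf 45.0 F [ 0.  -0.3  5.6] j [ 0.16  0.59 -0.2   1.84  0.17  0.73 -1.7 ]
clock: 31.0
position: [0.5834, -0.0647, 0.2382]
ee_rot: [-3.142, -0.015, -0.001]
force: [4.2, -1.2, -6.4]
width: 0.245
gripper_force: 45.0
clock: 31.1
position: [0.5834, -0.0647, 0.2382]
ee_rot: [-3.142, -0.015, -0.001]
force: [4.5, -0.3, -6.5]
width: 0.249
gripper_force: 45.0
t 31.1 pos [ 0.5834 -0.0647  0.2382] yaw 0.0097 tilt -1.0 w 22.9 gf 45.0 F [ 4.5 -0.3 -6.5] j [ 0.17  0.57 -0.21  1.83  0.16  0.76 -1.69]
```

```bash
python3 -m inch '0 0.001 0 0 0.015; 0 0.003 0 0 0.015; 0 0.006 0 0 0.015; 0 0.01 0 0 0.015; 0 0.014 0 0 0.015'
python3 st.py
python3 -m inch '0 0.004 0 0 0.015; 0 0.009 0 0 0.015; 0 0.014 0 0 0.015; 0 0.019 0 0 0.015; 0 0.024 0 0 0.015'
python3 st.py
```

```text
clock: 31.6
position: [0.5836, -0.0784, 0.2381]
ee_rot: [-3.141, -0.016, -0.001]
force: [4.7, 1.2, -5.8]
width: 0.251
gripper_force: 45.0
t 31.6 pos [ 0.5836 -0.0784  0.2381] yaw 0.0102 tilt -1.0 w 23.1 gf 45.0 F [ 4.7  1.2 -5.8] j [ 0.19  0.57 -0.21  1.82  0.16  0.76 -1.67]
clock: 32.1
position: [0.584, -0.1025, 0.2381]
ee_rot: [-3.141, -0.016, -0.002]
force: [5.9, 1.3, -6.8]
width: 0.246
gripper_force: 45.0
t 32.1 pos [ 0.584  -0.1025  0.2381] yaw 0.0101 tilt -1.0 w 22.6 gf 45.0 F [ 5.9  1.3 -6.8] j [ 0.23  0.58 -0.21  1.81  0.16  0.77 -1.62]
```

```bash
python3 -m inch '0 0.005 0 0 0.015; 0 0.01 0 0 0.015; 0 0.015 0 0 0.015; 0 0.02 0 0 0.015; 0 0.025 0 0 0.015'
python3 -m inch '0 0.005 0 0 0.015; 0 0.01 0 0 0.015; 0 0.015 0 0 0.015; 0 0.02 0 0 0.015; 0 0.025 0 0 0.015'
python3 st.py
python3 -m inch '0 0.005 0 0 0.015; 0 0.01 0 0 0.015; 0 0.015 0 0 0.015; 0 0.019 0 0 0.015; 0 0.023 0 0 0.015'
python3 -m inch '0 0.003 0 0 0.015; 0 0.005 0 0 0.015; 0 0.007 0 0 0.015; 0 0.008 0 0 0.015; 0 0.009 0 0 0.015'
python3 -m inch '0 0 0 0 0.015; 0 0 0 0 0.015'
python3 st.py
```

```text
clock: 32.6
position: [0.5843, -0.1274, 0.2382]
ee_rot: [-3.141, -0.016, -0.002]
force: [6.3, 0.4, -7.1]
width: 0.248
gripper_force: 45.0
clock: 33.1
position: [0.5847, -0.1523, 0.2382]
ee_rot: [-3.141, -0.016, -0.003]
force: [6.8, 0.9, -6.9]
width: 0.25
gripper_force: 45.0
t 33.1 pos [ 0.5847 -0.1523  0.2382] yaw 0.0103 tilt -1.0 w 23.0 gf 45.0 F [ 6.8  0.9 -6.9] j [ 0.31  0.59 -0.21  1.78  0.16  0.78 -1.54]
clock: 33.6
position: [0.5851, -0.1752, 0.2382]
ee_rot: [-3.141, -0.016, -0.003]
force: [7.0, 0.9, -6.7]
width: 0.252
gripper_force: 45.0
clock: 34.1
position: [0.5852, -0.1842, 0.2383]
ee_rot: [-3.141, -0.016, -0.003]
force: [7.4, 0.8, -7.1]
width: 0.246
gripper_force: 45.0
clock: 34.3
position: [0.5852, -0.1843, 0.2383]
ee_rot: [-3.141, -0.016, -0.004]
force: [7.1, -0.8, -6.1]
width: 0.249
gripper_force: 45.0
t 34.3 pos [ 0.5852 -0.1843  0.2383] yaw 0.0102 tilt -1.0 w 22.8 gf 45.0 F [ 7.1 -0.8 -6.1] j [ 0.36  0.6  -0.21  1.76  0.16  0.79 -1.49]
```

```bash
python3 -m inch '0 0.0004 0.003 0 0.015; 0 0.0004 0.006 0 0.015; 0 0.0004 0.009 0 0.015; 0 0.0004 0.012 0 0.015; 0 0.0004 0.0142 0 0.015'
python3 st.py
python3 -m inch '0 0 0 0 0.03; 0 0 0 0 0.035; 0 0 0 0 0.036; 0 0 0 0 0.036; 0 0 0 0 0.036' 25
python3 -m inch '0 0 -0.03 0 0.038; 0 0 -0.07 0 0.038; -0.02 0 -0.1 0 0.038; -0.06 0.03 -0.1 0 0.03; -0.1 0.07 -0.1 0 0.01'
python3 st.py .5135 -.3701 .25
python3 - <<'E'
from h import *
a=snap('top','t9.png');b=snap('side','s9.png')
t=cv2.resize(a[160:235,255:330,::-1],None,fx=5,fy=5,interpolation=cv2.INTER_CUBIC)
u=cv2.resize(b[180:255,230:310,::-1],None,fx=5,fy=5,interpolation=cv2.INTER_CUBIC)
cv2.imwrite('pics/a9.png',np.hstack([t,u]))
hs=cv2.cvtColor(a,cv2.COLOR_RGB2HSV);m=(hs[...,0]>50)&(hs[...,0]<80)&(hs[...,1]>120);m[:,:350]=0;m[:,400:]=0
rr,cc=np.nonzero(m);print('green',len(rr),rr.mean(),cc.mean(),ray('top',(rr.mean(),cc.mean()),.03))
hs=cv2.cvtColor(b,cv2.COLOR_RGB2HSV);m=(hs[...,0]>50)&(hs[...,0]<80)&(hs[...,1]>120);m[:150]=0;m[190:]=0
rr,cc=np.nonzero(m);print('green side',len(rr),rr.mean(),cc.mean(),[np.round(ray('side',(rr.mean(),cc.mean()),z),4) for z in(.02,.03,.04)])
E
```

```text
clock: 34.8
position: [0.5853, -0.1846, 0.2242]
ee_rot: [-3.141, -0.016, -0.004]
force: [5.2, -0.5, 1.2]
width: 0.247
gripper_force: 45.0
t 34.8 pos [ 0.5853 -0.1846  0.2242] yaw 0.0103 tilt -1.0 w 22.7 gf 45.0 F [ 5.2 -0.5  1.2] j [ 0.36  0.62 -0.2   1.77  0.17  0.77 -1.49]
clock: 35.3
position: [0.5842, -0.1852, 0.2238]
ee_rot: [3.141, 0.015, -0.001]
force: [0.9, -0.5, 0.3]
width: 0.393
gripper_force: 0.0
clock: 35.8
position: [0.4891, -0.2505, 0.3251]
ee_rot: [3.141, 0.021, 0.003]
force: [0.4, -2.0, -0.6]
width: 0.288
gripper_force: 0.0
t 35.8 pos [ 0.4891 -0.2505  0.3251] yaw 0.0134 tilt -1.0 w 26.5 gf 0.0 F [ 0.4 -2.  -0.6] j [ 0.54  0.41 -0.22  1.84  0.11  0.9  -1.29]
tool shift to target [0.0227 0.1199 0.0752]
green 0 nan nan [nan nan nan]
green side 94 171.87234042553192 258.8191489361702 [array([ 0.7294, -0.215 ,  0.02  ]), array([ 0.7215, -0.2038,  0.03  ]), array([ 0.7136, -0.1926,  0.04  ])]<stdin>:7: RuntimeWarning: Mean of empty slice.
  ret = ret.dtype.type(ret / rcount)
```

View pics/a9.png

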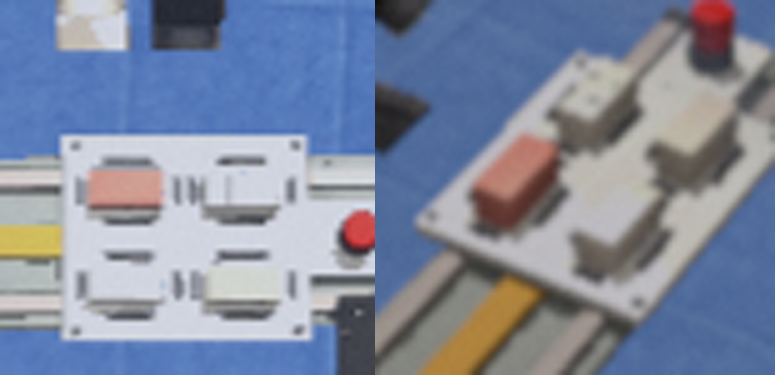

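```bash
python3 - <<'E'
from h import *
np.set_printoptions(precision=4,suppress=True)
def msk(f,lo,hi,smin,smax,r,vmin=60):
    im=cv2.imread('pics/'+f);hs=cv2.cvtColor(im,cv2.COLOR_BGR2HSV).astype(int)
    h=(hs[...,0]+90)%180; m=(h>=lo)&(h<=hi)&(hs[...,1]>smin)&(hs[...,1]<smax)&(hs[...,2]>vmin)
    q=np.zeros_like(m);q[r[0]:r[1],r[2]:r[3]]=1;m&=q
    rr,cc=np.nonzero(m);return (rr.mean(),cc.mean()),len(rr)
# green
for f,c,r in(('t7.png','top',(215,250,370,400)),('top0.png','top',(215,250,370,400)),('side0.png','side',(155,185,335,370)),('s7.png','side',(155,185,335,370))):
    try:
        p,n=msk(f,135,170,90,256,r,40);print(f,'green',n,np.round(p,2),[ray(c,p,z) for z in(.02,.03,.04)])
    except Exception as e:print(f,e)
for f,c,r in(('t7.png','top',(185,215,225,260)),('t9.png','top',(185,215,260,300)),('s7.png','side',(220,270,210,260)),('s9.png','side',(195,235,240,270))):
    p,n=msk(f,84,110,50,256,r,90);print(f,'pink',n,np.round(p,2),ray(c,p,.0415))
E
```

```text
t7.png green 87 [231.   385.32] [array([ 0.5131, -0.3717,  0.02  ]), array([ 0.5123, -0.3698,  0.03  ]), array([ 0.5115, -0.3679,  0.04  ])]
top0.png green 82 [230.88 385.48] [array([ 0.5135, -0.3722,  0.02  ]), array([ 0.5127, -0.3703,  0.03  ]), array([ 0.5119, -0.3683,  0.04  ])]
side0.png green 67 [169.6  350.69] [array([ 0.509, -0.364,  0.02 ]), array([ 0.5041, -0.3508,  0.03  ]), array([ 0.4992, -0.3376,  0.04  ])]
s7.png green 70 [169.64 350.66] [array([ 0.509 , -0.3638,  0.02  ]), array([ 0.5041, -0.3506,  0.03  ]), array([ 0.4992, -0.3373,  0.04  ])]
t7.png pink 103 [198. 242.] [0.6099 0.0806 0.0415]
t9.png pink 111 [197.47 279.5 ] [ 0.613  -0.0371  0.0415]
s7.png pink 231 [245.18 229.05] [0.6118 0.0809 0.0415]
s9.png pink 184 [215.42 257.53] [ 0.6134 -0.038   0.0415]
```

```bash
python3 - <<'E'
from h import *
np.set_printoptions(precision=4,suppress=True)
g=lambda f:cv2.imread('pics/'+f).astype(float).mean(2)
def bar(G,r0,r1,c0,c1):
    w=G[r0:r1,c0:c1];d=np.clip(w.max()-40-w,0,None);rr,cc=np.mgrid[r0:r1,c0:c1]
    return (d*rr).sum()/d.sum(),(d*cc).sum()/d.sum()
for f,o,n in(('t9.png',0,'now'),('t7.png',-37.6,'before')):
    G=g(f)
    for nm,r0,r1,c in(('FLback',190,194,280.5),('FRback',190,194,303),('NLback',209,213,280.5),('NRback',209,213,303)):
        c=c+o;dr={'t9.png':0,'t7.png':0}[f]
        p=bar(G,r0+dr,r1+dr,int(c-8),int(c+9));print(n,nm,np.round(p,2),ray('top',p,.034))
G=g('t9.png')
print('rows FL/FR',np.round(G[194:200].mean(0)[268:316]).astype(int))
print('rows NL/NR',np.round(G[214:219].mean(0)[268:316]).astype(int))
print('frontface FL/FR',np.round(G[201:204].mean(0)[268:316]).astype(int))
print('frontface NL/NR',np.round(G[220:223].mean(0)[268:316]).astype(int))
E
```

```text
now FLback [192.16 280.1 ] [ 0.631  -0.0387  0.034 ]
now FRback [191.73 302.68] [ 0.6332 -0.1099  0.034 ]
now NLback [210.78 280.33] [ 0.5718 -0.0401  0.034 ]
now NRback [210.69 302.94] [ 0.5729 -0.1112  0.034 ]
before FLback [192.36 242.07] [0.629  0.0814 0.034 ]
before FRback [191.93 265.19] [0.6312 0.0085 0.034 ]
before NLback [210.84 242.74] [0.5703 0.078  0.034 ]
before NRback [210.83 265.89] [0.5711 0.0053 0.034 ]
rows FL/FR [207 215 168 172 175 168 166 168 168 168 169 169 170 170 170 170 171 170
 170 189 209 192 153 197 188 150 176 165 200 214 214 214 193 205 214 212
 213 215 214 214 215 215 213 214 173 149 200 214]
rows NL/NR [207 214 167 133 173 207 215 214 215 215 214 215 215 216 215 215 215 215
 215 208 212 182 130 167 207 157 158 169 187 204 209 209 210 209 209 209
 209 210 209 210 210 210 211 213 183 136 193 214]
frontface FL/FR [207 215 214 213 174 145 143 135 129 130 132 133 130 128 127 124 124 118
 128 184 210 214 213 214 215 214 214 171 142 139 134 128 126 127 122 116
 117 117 117 118 123 133 177 208 213 213 214 214]
frontface NL/NR [208 215 213 205 185 164 156 147 145 147 140 132 129 129 128 130 135 141
 180 198 212 214 213 214 215 214 212 177 146 143 132 125 118 116 116 116
 117 115 117 116 120 136 179 209 215 213 214 214]
```

The stage sits in front of the camera with the plunger home, and the blocks moved with it without slip. Now the button.

```bash
python3 -m inch '0.006 0.03 0 0 0; 0.012 0.06 0 0 0; 0.018 0.09 0 0 0; 0.022 0.121 0 0 0; 0.022 0.121 0.03 0 0' 20
python3 -m inch '0 0 0.03 0 0; 0 0 0.05 0 0; 0 0 0.06 0 0; 0 0 0.06 0 0'
python3 st.py .5127 -.3712 .21
```

```text
clock: 36.4
position: [0.5134, -0.3779, 0.2968]
ee_rot: [3.135, 0.006, 0.009]
force: [0.5, 0.5, -0.7]
width: 0.002
gripper_force: 0.0
clock: 36.8
position: [0.5125, -0.3718, 0.2325]
ee_rot: [-3.14, -0.015, 0.004]
force: [0.5, -0.8, -0.4]
width: 0.006
gripper_force: 0.0
t 36.8 pos [ 0.5125 -0.3718  0.2325] yaw 0.0098 tilt -1.0 w 0.6 gf 0.0 F [ 0.5 -0.8 -0.4] j [ 0.66  0.63 -0.17  1.71  0.14  0.81 -1.14]
tool shift to target [ 0.0003 -0.0006  0.0225]
```

Fingertips are at z≈0.0545. Descend slowly, watching the force.

```bash
python3 -m inch '0 0 0.005 0 0; 0 0 0.01 0 0; 0 0 0.014 0 0; 0 0 0.017 0 0; 0 0 0.02 0 0'
python3 -m inch '0 0 0.002 0 0; 0 0 0.004 0 0; 0 0 0.006 0 0; 0 0 0.008 0 0'
python3 -m inch '0 0 0 0 0'
python3 st.py
```

```text
clock: 37.3
position: [0.5129, -0.3722, 0.2138]
ee_rot: [3.141, 0.015, 0.0]
force: [-0.9, -0.3, 0.4]
width: 0.006
gripper_force: 0.0
clock: 37.7
position: [0.5129, -0.3721, 0.2057]
ee_rot: [3.142, 0.015, 0.0]
force: [0.1, 0.5, -0.1]
width: 0.005
gripper_force: 0.0
clock: 37.8
position: [0.5127, -0.3721, 0.2055]
ee_rot: [-3.141, -0.015, 0.001]
force: [-0.9, -0.1, -0.5]
width: 0.006
gripper_force: 0.0
t 37.8 pos [ 0.5127 -0.3721  0.2055] yaw 0.0097 tilt -1.0 w 0.5 gf 0.0 F [-0.9 -0.1 -0.5] j [ 0.66  0.67 -0.17  1.73  0.15  0.76 -1.15]
```

```bash
python3 -m inch '0 0 0.002 0 0; 0 0 0.004 0 0; 0 0 0.006 0 0'
python3 -m inch '0 0 0.002 0 0; 0 0 0.003 0 0; 0 0 0.003 0 0'
python3 -m inch '0 0 0.002 0 0; 0 0 0.003 0 0; 0 0 0.003 0 0'
```

```text
clock: 38.1
position: [0.5129, -0.3722, 0.1997]
ee_rot: [3.141, 0.015, 0.0]
force: [-0.5, -0.8, 0.5]
width: 0.004
gripper_force: 0.7
clock: 38.4
position: [0.5129, -0.3722, 0.1968]
ee_rot: [3.142, 0.015, 0.0]
force: [-0.8, -0.2, 3.0]
width: 0.004
gripper_force: 1.3
clock: 38.7
position: [0.5129, -0.3721, 0.1943]
ee_rot: [3.141, 0.015, 0.0]
force: [-2.1, 1.2, 7.8]
width: 0.005
gripper_force: 3.8
```

```bash
python3 -m inch '0 0 0.001 0 0; 0 0 0.002 0 0; 0 0 0.002 0 0'
python3 -m inch '0 0 0.001 0 0; 0 0 0.002 0 0; 0 0 0.002 0 0'
```

```text
clock: 39.0
position: [0.5129, -0.3721, 0.1939]
ee_rot: [3.141, 0.015, 0.001]
force: [-7.3, 4.7, 24.9]
width: 0.003
gripper_force: 12.0
clock: 39.3
position: [0.513, -0.3721, 0.1935]
ee_rot: [3.14, 0.015, 0.002]
force: [-12.0, 6.9, 39.4]
width: 0.008
gripper_force: 20.1
```

```bash
python3 -m inch '0 0 -0.005 0 0; 0 0 -0.012 0 0; 0 0 -0.03 0 0; 0 0 -0.06 0 0; 0 0 -0.1 0 0'
python3 -m inch '-0.03 0.03 -0.03 0 0; -0.06 0.06 -0.03 0 0; -0.09 0.1 -0.03 0 0; -0.09 0.1 -0.03 0 0; -0.09 0.1 -0.03 0 0'
python3 - <<'E'
from h import *
a=snap('top','t10.png');b=snap('side','s10.png')
t=cv2.resize(a[160:285,180:400,::-1],None,fx=2.3,fy=2.3,interpolation=cv2.INTER_CUBIC)
u=cv2.resize(b[150:275,200:330,::-1],None,fx=2.3,fy=2.3,interpolation=cv2.INTER_CUBIC)
cv2.imwrite('pics/a10.png',np.hstack([t,u]))
hs=cv2.cvtColor(b,cv2.COLOR_RGB2HSV);m=(hs[...,0]>45)&(hs[...,0]<80)&(hs[...,1]>90)&(hs[...,2]>40);m[:155]=0;m[185:]=0;m[:,:335]=0;m[:,370:]=0
rr,cc=np.nonzero(m);print(len(rr),rr.mean(),cc.mean())
E
python3 st.py
```

```text
clock: 39.8
position: [0.5122, -0.3718, 0.2889]
ee_rot: [-3.139, -0.015, 0.005]
force: [0.3, -0.2, -0.0]
width: 0.006
gripper_force: 0.0
clock: 40.3
position: [0.4223, -0.4744, 0.3194]
ee_rot: [-3.141, -0.009, 0.001]
force: [0.8, 1.6, -0.3]
width: 0.006
gripper_force: 0.0
71 169.71830985915494 350.6901408450704
t 40.4 pos [ 0.4246 -0.4721  0.3195] yaw 0.0108 tilt -1.0 w 0.5 gf 0.0 F [0.8 0.4 0.2] j [ 0.87  0.54 -0.18  1.63  0.11  0.98 -0.9 ]
```

View pics/a10.png

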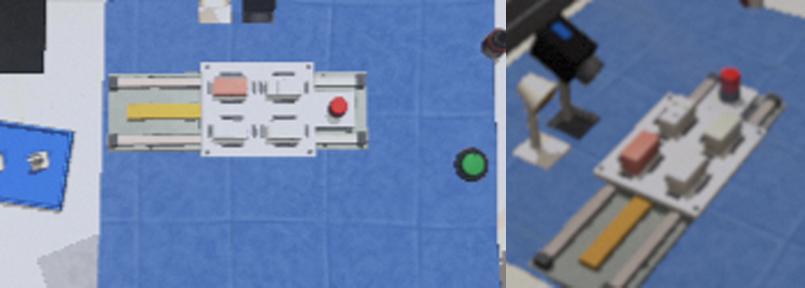

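```bash
python3 -c "
from cell import arm
print(arm.sign_off())"
```

```text
the job is handed in; nothing more can be done
None
```

I handed the job in after about 40 s on the robot's clock, but the hand-in gave no verdict. Both teeth stand in the tray, and the four blocks lie in their bays an estimated 2–3 mm from centre at most (limit 4.5 mm). The stage was slid to the third hole in front of the camera with the plunger pushed home, and the scan button was pressed to its stop and let go. The bottle was not touched.

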